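# Put the foyer's cordless lamps on charge

### The arm

A 6-joint arm with a two-finger parallel gripper is mounted at the origin on the work surface. World frame = base frame: x ahead of the robot, y to its left, z up, the work surface at z = 0. Lengths are in m, angles in degrees, forces in N, time in s.
With the tool pointing down it reaches from about 0.3 to 0.75 m from the base axis. Payload 8.5 kg.
Tool frame: the origin (TCP) lies on the mounting face of the last link; the fingertips stand 173 mm ahead of it and the grasp point (between the pads) lies 155 mm ahead of it (env.tips_ahead is the distance from the TCP to the fingertips, in m); x points along the fingers, z is the direction in which the jaws open and shut, and the axes are right-handed (so a half turn about x gives the same grasp; the last joint's range is limited). The gripper opens to 85 mm and grips with 20 to 120 N. Pads are 22 mm wide; open, the fingers measure 114 mm over their backs; the gripper's body (76 mm by 85 mm) begins 54 mm behind the grasp point. The pads swing forward as they close: fully open they stand 13 mm farther back than shut.
Start: joints at [-86.133, 21.807, 74.336, -0, 83.858, -12.336], TCP at [0.153, -0.528, 0.405] pointing down, gripper open.
Joint ranges: [-178.18, 178.18], [-50.72, 133.34], [12.68, 142.11], [-81.47, 261.47], [9.98, 163.14], [-165.26, 165.26]. Speed limits (degrees/s): [136.94, 136.94, 180, 180, 180, 180].

### API

Orientations are given as a 3x3 rotation matrix whose columns are the frame's x, y, z axes.
In Python, from rig import env, optics gives the robot as it stands.
- The arm moves only by the shell command python3 -m inch 'ROWS' [FORCE]. ROWS is JSON, a list of rows, each a list of 3 entries, a list of its own where there are three numbers: the closure, from -1 (fully open) to 1 (shut), then the shift along the tool's x, y, z in units of 30 mm (1.0 is 30 mm), then the turn about the tool's x in units of 5 degrees (1.0 is 5 degrees). In form: [[hand, [x, y, z], yaw], ...]. A call has exactly 8 rows; each row shifts and turns the commanded pose from where the row before left it, along the tool's axes as they then stand; what a row does not reach is not made up. A row lasts 1/12 s, in which the tool goes at most 41.7 mm and 7.16 degrees, less where a joint would pass 70% of its speed; a pose out of reach is approached as far as the arm can. A call is refused whole if a number of a shift passes 1 or a number of a turn 1, either way. A call with a gripper value outside its range is refused whole. The fingers move at their own pace and stop on an object; FORCE is the grip in N (left out, the last holds). Time passes only in rows, so rows that do not move let the fingers close, or fill a call up. It gives the time, the measured TCP pose, the force and the opening at its end, in the units of the state.
- env.observe(): the state, without advancing time (a new reading comes with each control period).
- optics.get_image(name): name is "scene" or "side" or "wrist"; returns the picture (384x512x3 uint8, red, green, blue); there is no depth.
- optics.camera_params(name): a dict with "fx", "fy", "cx", "cy" (pixels), "xyz" and "rotation" of the camera in the world. Camera axes: x right, y down, z forward; pixel columns grow to the right and rows downward; lengths in m; the calibration is good to about 2 mm. A picture is of the moment at which its call begins: read the wrist's pose just before it. camera_params takes no time and is no camera call; for the wrist camera it gives the pose at the moment of the call.
- env.close_job(): hands the job in, once; it reports no verdict.
The state is a dict: "time_s": time; "q": joint angles; "qvel": joint speeds; "joint_efforts": joint torques, N m; "position": TCP position; "tool_rot": TCP orientation; "ft_force": force on the tool from outside, world axes, zero at the start; "wrist_torque": the same for the moment, N m; "grip_width": finger opening in m.
Only numpy, scipy, OpenCV 4.12 (cv2) and the standard library are available. Lean on these libraries where they do the work, as an engineer would, in place of code of your own. Each camera call takes 0.05 s, during which the arm holds its last target.

### The job

Put the cordless table lamps on charge: pull the charging tray fully out of the dock, then stand every lamp upright in a cell of its own, flat on the tray's floor, with its brass tab turned to face squarely the brass contact on that cell's outer wall. When all the lamps are in, push the tray fully home under the hood, then press the start button on top right down and let go. Leave the cups, the vase and the card reader where they are.

Things in the scene. Friction and masses are not known exactly. Their poses are not given: they have to be found in the camera images.
- lamp1: cordless table lamp, one of up to four alike (may be absent), standing upright on the counter: round dark heavy base 72 mm across and 28 mm high, stem 18 mm across, white cylindrical shade 52 mm across from 86 to 132 mm above the underside (grip it there); 400 g, most of it in the base. Origin: centre of the underside; z up the stem; x points to the brass charging tab on the side of the base
- lamp1_tab (a point): outer end of lamp1's brass charging tab: 50 mm from the lamp's axis along its x, 14 mm above its underside; the tab is 22 mm wide and 16 mm high, and stands 14 mm out of the base
- lamp2: cordless table lamp, one of up to four alike (may be absent), standing upright on the counter: round dark heavy base 72 mm across and 28 mm high, stem 18 mm across, white cylindrical shade 52 mm across from 86 to 132 mm above the underside (grip it there); 400 g, most of it in the base. Origin: centre of the underside; z up the stem; x points to the brass charging tab on the side of the base
- lamp2_tab (a point): outer end of lamp2's brass charging tab: 50 mm from the lamp's axis along its x, 14 mm above its underside; the tab is 22 mm wide and 16 mm high, and stands 14 mm out of the base
- lamp3: cordless table lamp, one of up to four alike (may be absent), standing upright on the counter: round dark heavy base 72 mm across and 28 mm high, stem 18 mm across, white cylindrical shade 52 mm across from 86 to 132 mm above the underside (grip it there); 400 g, most of it in the base. Origin: centre of the underside; z up the stem; x points to the brass charging tab on the side of the base
- lamp3_tab (a point): outer end of lamp3's brass charging tab: 50 mm from the lamp's axis along its x, 14 mm above its underside; the tab is 22 mm wide and 16 mm high, and stands 14 mm out of the base
- lamp4: cordless table lamp, one of up to four alike (may be absent), standing upright on the counter: round dark heavy base 72 mm across and 28 mm high, stem 18 mm across, white cylindrical shade 52 mm across from 86 to 132 mm above the underside (grip it there); 400 g, most of it in the base. Origin: centre of the underside; z up the stem; x points to the brass charging tab on the side of the base
- lamp4_tab (a point): outer end of lamp4's brass charging tab: 50 mm from the lamp's axis along its x, 14 mm above its underside; the tab is 22 mm wide and 16 mm high, and stands 14 mm out of the base
- tray (a joint): sliding charging tray, m: 0 = fully home inside the dock's hood, 0.25 = fully out (end stop); it slides level along the dock's -y direction to open, needs about 3 N and stays where it is left. Black tray 214 mm (dock x) by 202 mm (dock y), walls, spine and dividers 6 mm thick with tops 34 mm above the counter, four cells (2 by 2), each about 97 mm (x) by 92 mm (y), floor 10 mm above the counter
- tray_handle (a point): grip point on the tray's handle: an upright aluminium post 26 mm across, 125 mm high, in front of the tray's outer (-y) end, on its centre line; the point lies on the post's axis 13 mm below its top. Its arm (30 mm wide, 16 mm high) joins it to the tray. With the tray home the post's axis stands 51 mm in front of the hood's mouth. Axes as the dock's
- cell0 (a point): floor of the tray's cell on its -x, -y side (moves with the tray; axes as the dock's): the point above which the axis of a lamp stands when its tab's end is 5 mm short of this cell's contact
- contact0 (a point): the brass charging contact of cell0: middle of the 26 mm wide brass pad on the inner face of the tray's outer -x wall, 14 mm above the tray floor; it is folded over the wall's top, and shows from above. It lies 55 mm horizontally from cell0
- cell1 (a point): floor of the tray's cell on its -x, +y side (moves with the tray; axes as the dock's): the point above which the axis of a lamp stands when its tab's end is 5 mm short of this cell's contact
- contact1 (a point): the brass charging contact of cell1: middle of the 26 mm wide brass pad on the inner face of the tray's outer -x wall, 14 mm above the tray floor; it is folded over the wall's top, and shows from above. It lies 55 mm horizontally from cell1
- cell2 (a point): floor of the tray's cell on its +x, -y side (moves with the tray; axes as the dock's): the point above which the axis of a lamp stands when its tab's end is 5 mm short of this cell's contact
- contact2 (a point): the brass charging contact of cell2: middle of the 26 mm wide brass pad on the inner face of the tray's outer +x wall, 14 mm above the tray floor; it is folded over the wall's top, and shows from above. It lies 55 mm horizontally from cell2
- cell3 (a point): floor of the tray's cell on its +x, +y side (moves with the tray; axes as the dock's): the point above which the axis of a lamp stands when its tab's end is 5 mm short of this cell's contact
- contact3 (a point): the brass charging contact of cell3: middle of the 26 mm wide brass pad on the inner face of the tray's outer +x wall, 14 mm above the tray floor; it is folded over the wall's top, and shows from above. It lies 55 mm horizontally from cell3
- dock: fixed charging dock on the counter: a hood with light wooden slatted sides and a clear top that shows what is inside, 242 mm (x; 258 mm over the slats) by 220 mm (y), 160 mm high, 8 mm thick, open at its -y end (the mouth), where the tray slides out. Origin: centre of its underside; x across, y from the mouth to the closed end; its yaw varies by up to 0.15 rad
- start (a joint): grey round start button, 36 mm across, on top of the hood: travel in m, 0 = up, 0.006 = fully pressed (straight down, about 5 N); springs back when released
- start_top (a point): centre of the start button's top face when it is up; moves with it
- cups: bystander: stack of upside-up paper cups, 83 mm across, 136 mm high; origin at the centre of its underside
- vase: bystander: white vase with dry twigs, 100 mm across, 195 mm high; origin at the centre of its underside
- card_reader: bystander: grey card reader lying flat, 140 x 75 x 25 mm; origin at the centre of its underside
Things that resemble listed ones, but are neither listed nor needed, are in the scene too. What is shaped like the lamp4 but blue or pink is not meant.

How it is judged:
By the outcome, as a careful person would: the job done as asked, in the order asked, and still so for the second after the job is handed in, with the robot touching nothing.
Of lamp1, lamp2, lamp3, lamp4 only 3 to 4 are there at a start; the rules pass over those that are not, and their reading is None.
At some moment in a run one of lamp1, lamp2, lamp3, lamp4 may be knocked a few centimetres aside while the robot is not near it.
It also fails if it takes over 210 s, if anything falls off the work surface, if the arm or the gripper's body presses on something with over 40 N, if the wrist force passes 120 N, or if a joint passes its speed limit or range.

## Working session

There is one attempt and no reset: what is moved stays moved. The work goes in short steps, Python scripts to look and compute and a shell command to move; the robot and the scene stay as the last step left them, time stands still between calls to the robot, and variables do not carry over. Pictures are saved under pics/ and viewed, and the job is handed in when it is done.

```bash
ls; mkdir -p pics; python3 - <<'E'
from rig import env, optics
import cv2
s=env.observe();print(s)
for n in ("scene","side","wrist"):
    p=optics.camera_params(n);print(n,p)
    im=optics.get_image(n);cv2.imwrite(f"pics/a_{n}.png",im[:,:,::-1])
E
```

```text
pics
{'time_s': 0.0, 'q': array([-8.61341966e+01,  2.18440036e+01,  7.43845346e+01, -2.54782523e-04,
        8.38590733e+01, -1.23353500e+01]), 'qvel': array([-0.05029255,  0.07684768, -0.02683005, -0.01493851, -0.07684482,
        0.05928364]), 'joint_efforts': array([-4.06257357e-03, -4.48466456e+01, -2.31273669e+01, -4.02209062e-04,
        4.77052308e-03, -1.12990458e-05]), 'position': array([ 0.15345495, -0.52812606,  0.40408463]), 'tool_rot': array([[-1.07503445e-04,  9.60287953e-01,  2.79010817e-01],
       [ 1.52533142e-03,  2.79010651e-01, -9.60286796e-01],
       [-9.99998831e-01,  3.22349825e-04, -1.49475199e-03]]), 'ft_force': array([-1.01141038,  0.95246598, -0.36255721]), 'wrist_torque': array([ 0.01941097,  0.03700608, -0.02156081]), 'grip_width': 0.0854851511114425}
scene {'fx': 384.7037996454917, 'fy': 384.7037996454917, 'cx': 255.0864013566993, 'cy': 189.54078018320718, 'xyz': array([0.38598081, 0.20206205, 1.11713046]), 'rotation': array([[-0.81420721, -0.54899327,  0.18887302],
       [-0.58051325,  0.77455732, -0.25112809],
       [-0.00842535, -0.31411359, -0.94934802]])}
side {'fx': 394.08487712032274, 'fy': 394.08487712032274, 'cx': 250.42703711262385, 'cy': 193.01095483438814, 'xyz': array([ 1.01921677, -0.02915856,  1.44275289]), 'rotation': array([[-2.84613751e-02,  9.50575657e-01, -3.09185820e-01],
       [ 9.99594538e-01,  2.73262322e-02, -8.00225561e-03],
       [ 8.42134143e-04, -3.09288212e-01, -9.50967977e-01]])}
wrist {'fx': 318.8992145151973, 'fy': 318.8992145151973, 'cx': 255.31372789163515, 'cy': 185.65414149523903, 'xyz': array([ 0.23000604, -0.50650679,  0.37267911]), 'rotation': array([[ 0.27801264, -0.91421134, -0.29483318],
       [-0.96057667, -0.26497675, -0.08414149],
       [-0.00120084,  0.30660227, -0.95183696]])}
```

View pics/a_scene.png

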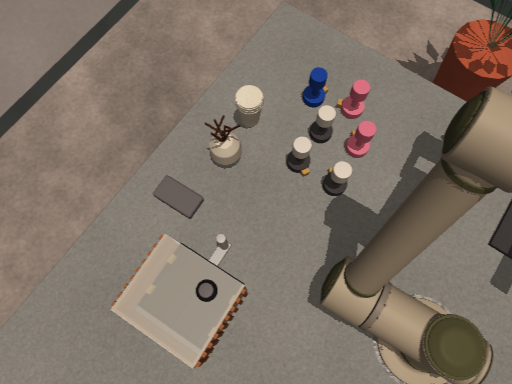

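View pics/a_side.png

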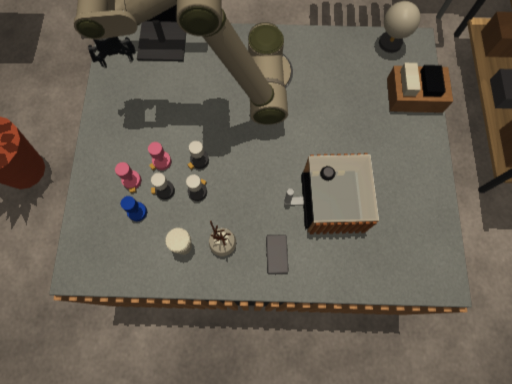

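View pics/a_wrist.png

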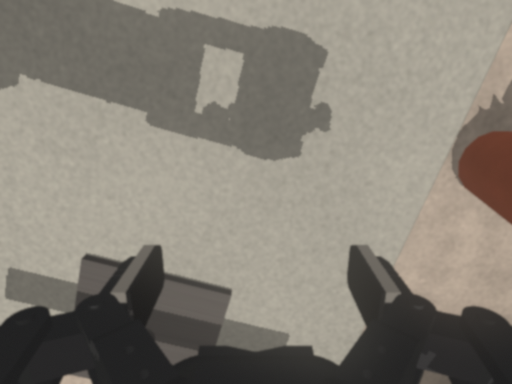

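```bash
cat > h.py <<'E'
from rig import env, optics
import numpy as np, cv2
def ray(P,u,v):
    d=np.array([(u-P['cx'])/P['fx'],(v-P['cy'])/P['fy'],1.0]); return P['xyz'],P['rotation']@d
def onz(n,u,v,z,P=None):
    o,d=ray(P or optics.camera_params(n),u,v); return o+d*(z-o[2])/d[2]
def proj(n,p,P=None):
    P=P or optics.camera_params(n); c=P['rotation'].T@(np.array(p)-P['xyz']); return np.array([P['fx']*c[0]/c[2]+P['cx'],P['fy']*c[1]/c[2]+P['cy']])
def tri(rs):
    A=np.zeros((3,3));b=np.zeros(3)
    for o,d in rs:
        d=d/np.linalg.norm(d);M=np.eye(3)-np.outer(d,d);A+=M;b+=M@o
    return np.linalg.solve(A,b)
def shot(n,name,box=None,k=1):
    P=optics.camera_params(n);im=optics.get_image(n)[:,:,::-1].copy()
    np.save(f'pics/{name}.npy',im)
    crop(im,name,box,k);return im,P
def crop(im,name,box=None,k=1):
    if box: x0,y0,x1,y1=box;im=im[y0:y1,x0:x1]
    if k!=1: im=cv2.resize(im,None,fx=k,fy=k,interpolation=cv2.INTER_CUBIC)
    cv2.imwrite(f'pics/{name}.png',im)
def st():
    s=env.observe();R=s['tool_rot'];p=s['position'];g=p+R[:,0]*.155
    z=R[:,2];print('t %.2f tcp %s grasp %s jawdeg %.2f w %.4f F %s q %s'%(s['time_s'],p.round(4),g.round(4),np.degrees(np.arctan2(z[1],z[0])),s['grip_width'],s['ft_force'].round(1),s['q'].round(0)));return s
def togo(target=None,jaw=None,tip=.155):
    """target = wanted grasp point (world); jaw = wanted jaw axis direction deg (mod 180). prints units"""
    s=st();R=s['tool_rot'];g=s['position']+R[:,0]*tip
    if target is not None: print('shift units total in present axes',(R.T@(np.array(target)-g)/.03).round(3))
    if jaw is not None:
        z=R[:,2];c=np.degrees(np.arctan2(z[1],z[0]));d=(jaw-c+90)%180-90
        # turn about tool x (down) positive => world yaw negative
        print('turn units', round(-d/5,3),'alt',round((-d+180)/5,2),round((-d-180)/5,2))
E
python3 - <<'E'
from h import *
im=cv2.imread('pics/a_scene.png');crop(im,'b1',(240,50,400,210),5)
crop(im,'b2',(100,220,260,370),5)
im=cv2.imread('pics/a_side.png');crop(im,'b3',(90,120,250,270),5);crop(im,'b4',(270,140,390,240),6)
E
```

```text
(no output)
```

View pics/b1.png

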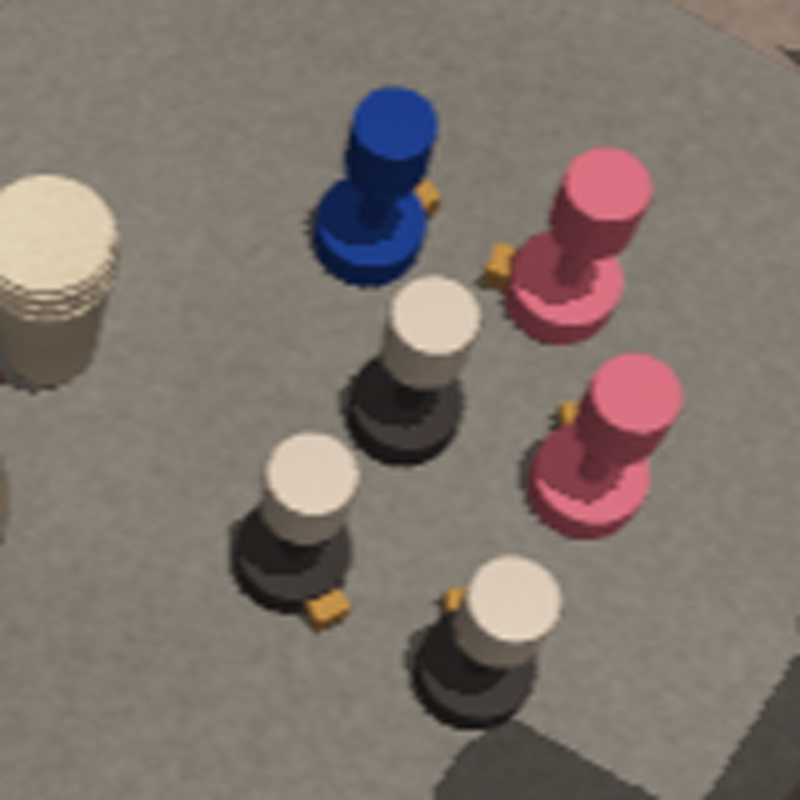

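View pics/b2.png

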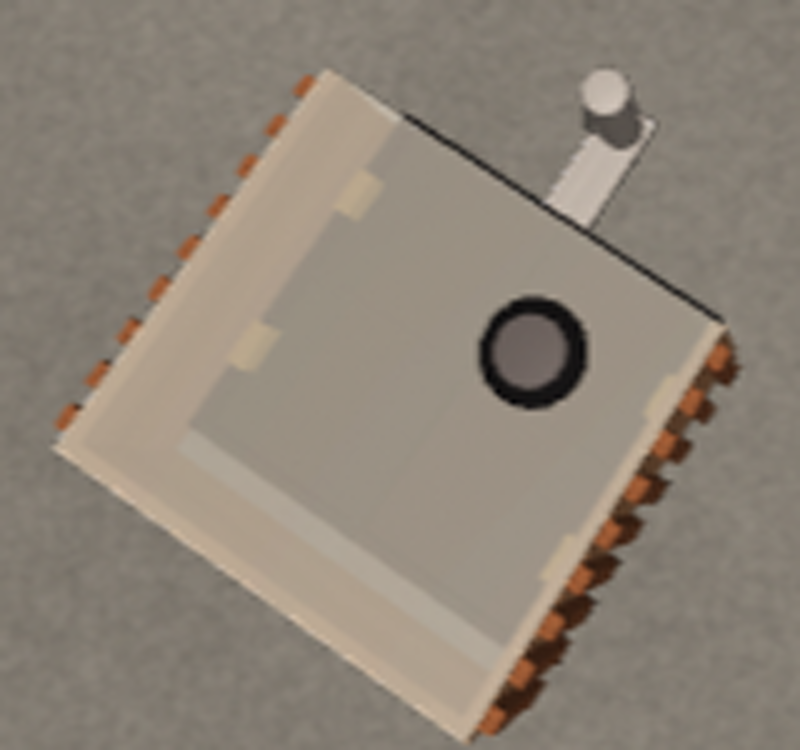

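View pics/b3.png

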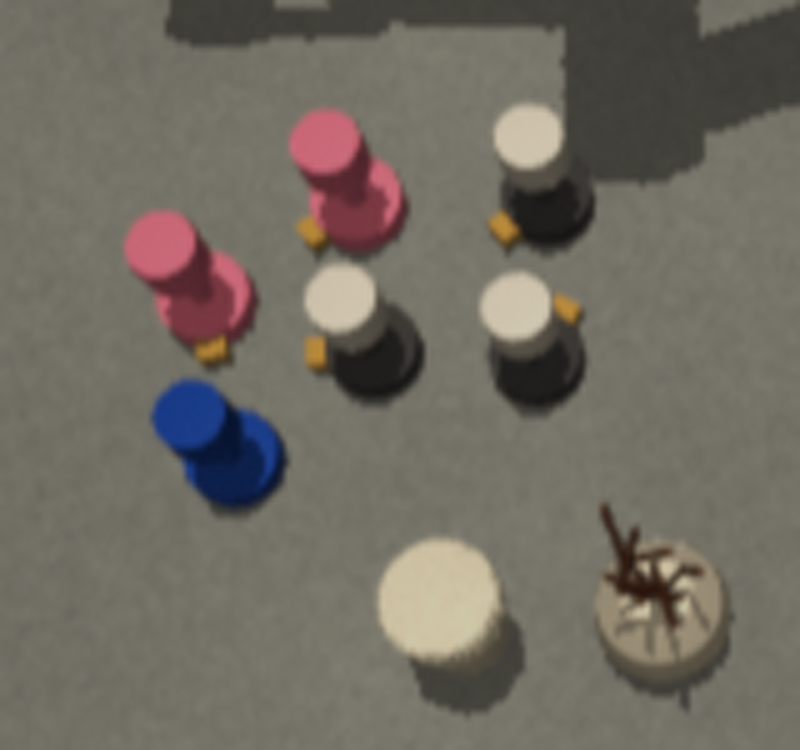

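View pics/b4.png

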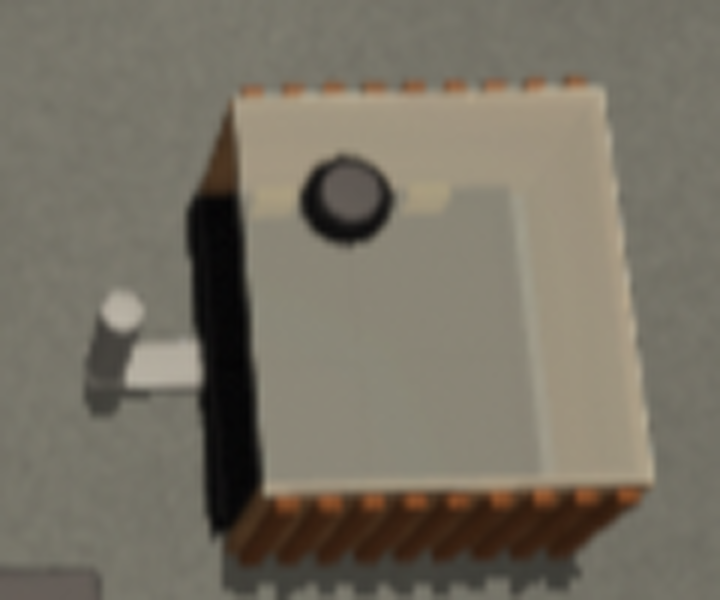

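Crops: three white lamps with dark bases. In scene they are A (326,118), B (301,150) and C (341,175). The blue lamp at (317,80) and the pink ones at (357,95) and (366,135) are decoys. The post top is at scene (221,238) and the button at (206,291).

```bash
python3 - <<'E'
from h import *
S=lambda x,y:(x/5+100-.4,y/5+220-.4)
D=lambda x,y:(x/6+270-.4,y/6+140-.4)
for c in [(325,70),(725,322),(465,740),(58,448)]: print('scene hood',onz('scene',*S(*c),.16).round(4))
for c in [(235,95),(605,88),(652,487),(265,492)]: print('side hood',onz('side',*D(*c),.16).round(4))
Ps=optics.camera_params('scene');Pd=optics.camera_params('side')
print('post',onz('scene',*S(606,92),.125).round(4),onz('side',*D(122,312),.125).round(4),tri([ray(Ps,*S(606,92)),ray(Pd,*D(122,312))]).round(4))
print('btn',onz('scene',*S(530,351),.17).round(4),onz('side',*D(350,192),.17).round(4),tri([ray(Ps,*S(530,351)),ray(Pd,*D(350,192))]).round(4))
A=lambda x,y:(x/5+240-.4,y/5+50-.4)
B=lambda x,y:(x/5+90-.4,y/5+120-.4)
for n,a,b in [('A',(434,316),(340,298)),('B',(312,475),(517,306)),('C',(514,600),(528,136))]:
    print(n,onz('scene',*A(*a),.132).round(4),onz('side',*B(*b),.132).round(4))
for n,b in [('A',(317,353)),('B',(568,308)),('C',(505,228))]:
    print('tab',n,onz('side',*B(*b),.020).round(4))
for n,a in [('B',(328,608)),('C',(455,600))]:
    print('tab',n,onz('scene',*A(*a),.020).round(4))
for n,b in [('cups',(440,600)),('vase',(665,600))]:
    print(n,onz('side',*B(*b),.136 if n=='cups' else .195).round(4))
E
```

```text
scene hood [0.695  0.1769 0.16  ]
scene hood [0.4571 0.16   0.16  ]
scene hood [0.4447 0.3786 0.16  ]
scene hood [0.6818 0.3918 0.16  ]
side hood [0.4567 0.1621 0.16  ]
side hood [0.4459 0.3802 0.16  ]
side hood [0.6875 0.3905 0.16  ]
side hood [0.6966 0.1747 0.16  ]
post [0.579  0.0998 0.125 ] [0.5816 0.0986 0.125 ] [0.58   0.0992 0.1201]
btn [0.5244 0.2254 0.17  ] [0.5199 0.2258 0.17  ] [0.5231 0.2247 0.1778]
A [ 0.5495 -0.3672  0.132 ] [ 0.5511 -0.3699  0.132 ]
B [ 0.5517 -0.2426  0.132 ] [ 0.5535 -0.2443  0.132 ]
C [ 0.4203 -0.2437  0.132 ] [ 0.4222 -0.2459  0.132 ]
tab A [ 0.5561 -0.412   0.02  ]
tab B [ 0.5143 -0.2235  0.02  ]
tab C [ 0.4497 -0.2767  0.02  ]
tab B [ 0.5138 -0.2245  0.02  ]
tab C [ 0.4535 -0.2736  0.02  ]
cups [ 0.7658 -0.2799  0.136 ]
vase [ 0.7731 -0.1244  0.195 ]
```

```bash
python3 -m inch '[[-1,[0,0,0],-1],[-1,[0,0,0],-1],[-1,[0,0,0],-1],[-1,[0,0,0],-1],[-1,[0,0,0],-1],[-1,[0,0,0],-1],[-1,[0,0,0],-1],[-1,[0,0,0],-1]]' 40; python3 -c "
from h import *
togo([.58,.0990,.25],3.1)"
```

```text
time_s: 0.82
position: [0.1535, -0.5281, 0.4044]
tool_rot: [[-0.0, 0.553, 0.833], [0.001, 0.833, -0.553], [-1.0, 0.001, -0.0]]
ft_force: [-0.2, -0.2, -0.4]
grip_width: 0.0855
t 0.82 tcp [ 0.1535 -0.5281  0.4044] grasp [ 0.1535 -0.528   0.2494] jawdeg -33.55 w 0.0855 F [-0.2 -0.2 -0.4] q [-86.  22.  74.   0.  84. -53.]
shift units total in present axes [-5.0000e-03  2.5276e+01  2.9900e-01]
turn units -7.33 alt 28.67 -43.33
```

```bash

python3 -m inch '[[-1,[0,1,0],0],[-1,[0,1,0],0],[-1,[0,1,0],0],[-1,[0,1,0],0],[-1,[0,1,0],0],[-1,[0,1,0],0],[-1,[0,1,0],0],[-1,[0,1,0],0]]' >/dev/null
python3 -m inch '[[-1,[0,1,0],0],[-1,[0,1,0],0],[-1,[0,1,0],0],[-1,[0,1,0],0],[-1,[0,1,0],0],[-1,[0,1,0],0],[-1,[0,1,0],0],[-1,[0,1,0],0]]' >/dev/null
python3 -m inch '[[-1,[0,1,0],0],[-1,[0,1,0],0],[-1,[0,1,0],0],[-1,[0,1,0],0],[-1,[0,1,0],0],[-1,[0,1,0],0],[-1,[0,1,0],0],[-1,[0,0.5,0],0]]' >/dev/null
python3 -m inch '[[-1,[0,0,0],-1],[-1,[0,0,0],-1],[-1,[0,0,0],-1],[-1,[0,0,0],-1],[-1,[0,0,0],-1],[-1,[0,0,0],-1],[-1,[0,0,0],-1],[-1,[0,0,0],-0.33]]'
python3 -c "
from h import *
togo([.58,.0990,.25],3.1)
shot('wrist','c1');shot('scene','c2',(100,200,300,350),4)"
```

```text
time_s: 3.48
position: [0.5456, 0.0577, 0.4044]
tool_rot: [[-0.001, -0.054, 0.999], [0.0, 0.999, 0.054], [-1.0, 0.0, -0.001]]
ft_force: [-0.9, 0.4, -0.0]
grip_width: 0.0856
t 3.48 tcp [0.5456 0.0577 0.4044] grasp [0.5455 0.0577 0.2494] jawdeg 3.11 w 0.0856 F [-0.9  0.4 -0. ] q [-6. 22. 75.  0. 84. -9.]
shift units total in present axes [-0.019  1.311  1.223]
turn units 0.002 alt 36.0 -36.0
```

View pics/c1.png

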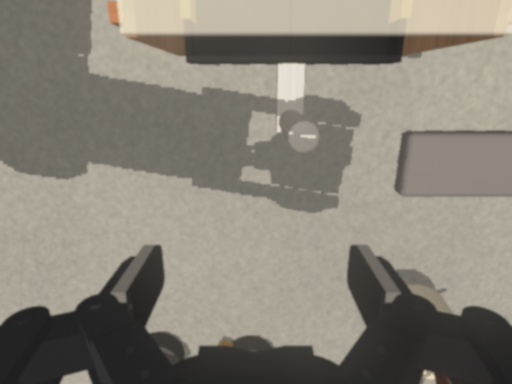

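View pics/c2.png

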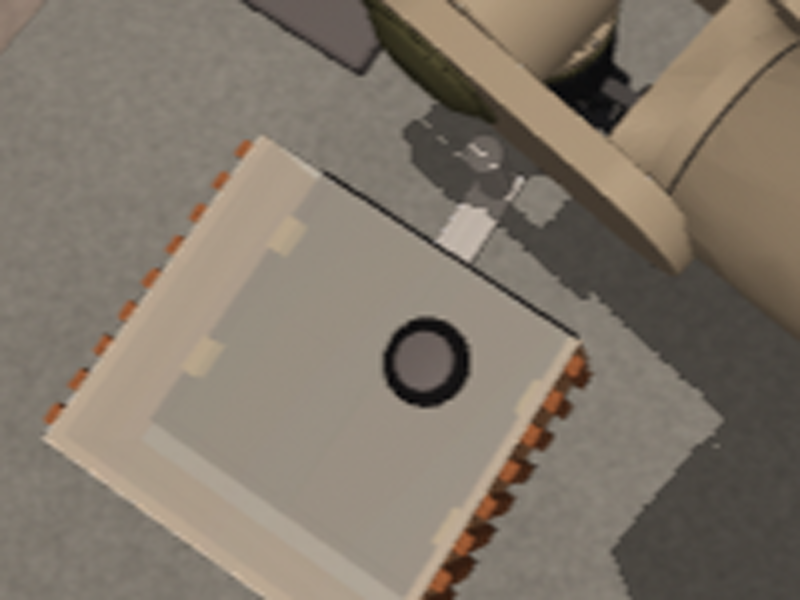

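```bash
python3 -c "
from h import *
p=onz('wrist',304,136,.125);print(p)
print('tray front corners',onz('wrist',190,63,.034),onz('wrist',402,62,.034))
print('hood top mouth', onz('wrist',122,34,.16))
togo([p[0],p[1],.112],3.1)"
```

```text
[0.58230746 0.09843616 0.125     ]
tray front corners [0.47677666 0.15146027 0.034     ] [0.6869709  0.16266245 0.034     ]
hood top mouth [0.46016706 0.16019039 0.16      ]
t 3.58 tcp [0.5456 0.0577 0.4045] grasp [0.5455 0.0577 0.2495] jawdeg 2.86 w 0.0856 F [-1.  -0.2 -0.3] q [-6. 22. 75.  0. 84. -9.]
shift units total in present axes [4.582 1.294 1.294]
turn units -0.048 alt 35.95 -36.05
```

```bash

python3 -m inch '[[-1,[0,0.65,0.65],0],[-1,[0,0.65,0.64],0],[-1,[0.6,0,0],0],[-1,[0.8,0,0],0],[-1,[0.8,0,0],0],[-1,[0.8,0,0],0],[-1,[0.8,0,0],0],[-1,[0.7,0,0],0]]' >/dev/null
python3 -m inch '[[1,[0,0,0],0],[1,[0,0,0],0],[1,[0,0,0],0],[1,[0,0,0],0],[1,[0,0,0],0],[1,[0,0,0],0],[1,[0,0,0],0],[1,[0,0,0],0]]' 60
python3 -c "
from h import *
togo([.5825,.0985,.112],3.1)"
```

```text
time_s: 4.92
position: [0.5813, 0.0986, 0.2715]
tool_rot: [[-0.002, -0.05, 0.999], [-0.001, 0.999, 0.05], [-1.0, -0.0, -0.002]]
ft_force: [-9.8, -1.1, 11.5]
grip_width: 0.0243
t 4.92 tcp [0.5813 0.0986 0.2715] grasp [0.581  0.0986 0.1165] jawdeg 2.86 w 0.0243 F [-9.8 -1.1 11.5] q [-2. 33. 79. -0. 68. -5.]
shift units total in present axes [ 0.151 -0.005  0.05 ]
turn units -0.047 alt 35.95 -36.05
```

```bash

python3 -m inch '[[1,[0,-0.3,-0.05],0],[1,[0,-0.5,0],0],[1,[0,-0.5,0],0],[1,[0,-0.6,0],0],[1,[0,-0.6,0],0],[1,[0,-0.6,0],0],[1,[0,-0.6,0],0],[1,[0,-0.6,0],0]]' 
python3 -m inch '[[1,[0,-0.6,0],0],[1,[0,-0.6,0],0],[1,[0,-0.6,0],0],[1,[0,-0.5,0],0],[1,[0,-0.3,0],0],[1,[0,-0.2,0],0],[1,[0,-0.2,0],0],[1,[0,-0.2,0],0]]'
python3 -c "
from h import *
togo([.595,-.1336,.112],3.1)"
```

```text
time_s: 5.58
position: [0.5875, -0.0306, 0.2716]
tool_rot: [[0.003, -0.05, 0.999], [0.001, 0.999, 0.05], [-1.0, 0.0, 0.003]]
ft_force: [2.8, 3.4, 4.5]
grip_width: 0.0245
time_s: 6.25
position: [0.5926, -0.1263, 0.2716]
tool_rot: [[0.004, -0.05, 0.999], [-0.001, 0.999, 0.05], [-1.0, -0.001, 0.004]]
ft_force: [4.5, 3.5, 5.5]
grip_width: 0.0242
t 6.25 tcp [ 0.5926 -0.1263  0.2716] grasp [ 0.5933 -0.1264  0.1166] jawdeg 2.85 w 0.0242 F [4.5 3.5 5.5] q [-23.  34.  76.   0.  69. -26.]
shift units total in present axes [ 0.154 -0.242  0.045]
turn units -0.05 alt 35.95 -36.05
```

```bash

python3 -m inch '[[1,[0,-0.1,0],0],[1,[0,-0.1,0],0],[1,[0,-0.1,0],0],[1,[0,-0.1,0],0],[1,[0,-0.05,0],0],[1,[0,-0.05,0],0],[1,[0,0,0],0],[1,[0,0,0],0]]' 
python3 -m inch '[[1,[0,-0.1,0],0],[1,[0,-0.1,0],0],[1,[0,-0.1,0],0],[1,[0,0,0],0],[1,[0,0,0],0],[1,[0,0,0],0],[1,[0,0,0],0],[1,[0,0,0],0]]' '40'
```

```text
time_s: 6.92
position: [0.5933, -0.1359, 0.2715]
tool_rot: [[0.003, -0.052, 0.999], [0.011, 0.999, 0.052], [-1.0, 0.011, 0.003]]
ft_force: [5.2, 35.1, 12.2]
grip_width: 0.0243
time_s: 7.58
position: [0.5937, -0.1423, 0.2708]
tool_rot: [[0.001, -0.054, 0.999], [0.017, 0.998, 0.054], [-1.0, 0.017, 0.002]]
ft_force: [5.6, 50.5, 9.3]
grip_width: 0.0242
```

```bash

python3 -m inch '[[1,[0,0.12,0],0],[1,[0,0.1,0],0],[-1,[0,0,0],0],[-1,[0,0,0],0],[-1,[0,0,0],0],[-1,[0,0,0],0],[-1,[0,0,0],0],[-1,[0,0,0],0]]' 
python3 -m inch '[[-1,[-0.5,0,0],0],[-1,[-1,0,0],0],[-1,[-1,0,0],0],[-1,[-1,0,0],0],[-1,[-1,0,0],0],[-1,[-0.5,0,0],0],[-1,[0,0,0],0],[-1,[0,0,0],0]]'
python3 -c "
from h import *
st()
shot('wrist','d1');shot('side','d2');shot('scene','d3')"
```

```text
time_s: 8.25
position: [0.5928, -0.144, 0.2698]
tool_rot: [[-0.0, -0.049, 0.999], [-0.0, 0.999, 0.049], [-1.0, -0.0, -0.0]]
ft_force: [0.7, -0.7, -0.7]
grip_width: 0.0854
time_s: 8.92
position: [0.5927, -0.1437, 0.42]
tool_rot: [[0.001, -0.049, 0.999], [-0.0, 0.999, 0.049], [-1.0, -0.0, 0.001]]
ft_force: [-0.1, -0.1, -0.2]
grip_width: 0.0856
t 8.92 tcp [ 0.5927 -0.1437  0.42  ] grasp [ 0.5929 -0.1438  0.265 ] jawdeg 2.83 w 0.0856 F [-0.1 -0.1 -0.2] q [-25.  27.  63.  -0.  90. -28.]
```

View pics/d1.png

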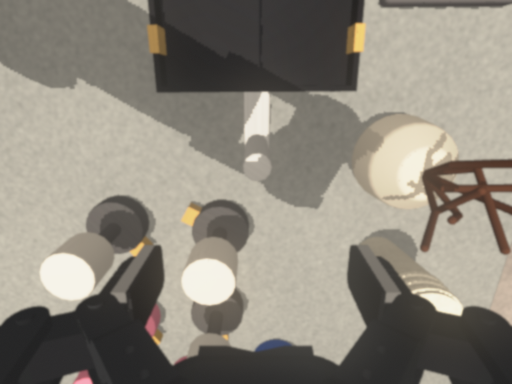

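View pics/d2.png

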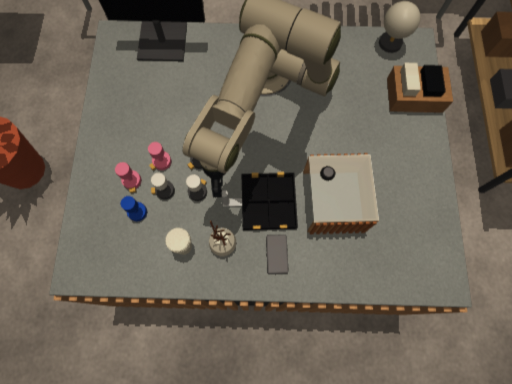

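View pics/d3.png

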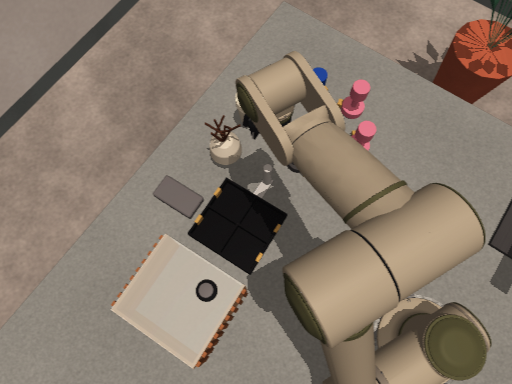

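The tray is fully out and clear of the hood. Its four contacts are in the side view at about (253,175), (284,174), (257,228) and (284,227). Next I measure the cells.

```bash
python3 - <<'E'
from h import *
for n,name,box in (('side','d2',(235,160,310,240)),('scene','d3',(180,170,295,280))):
    im=np.load(f'pics/{name}.npy');hsv=cv2.cvtColor(im,cv2.COLOR_BGR2HSV)
    m=cv2.inRange(hsv,(12,120,90),(30,255,255));x0,y0,x1,y1=box
    mm=np.zeros_like(m);mm[y0:y1,x0:x1]=m[y0:y1,x0:x1]
    k,l,s,c=cv2.connectedComponentsWithStats(mm)
    for i in range(1,k):
        if s[i,4]>8: print(n,s[i],c[i].round(1),onz(n,*c[i],.034).round(4))
    crop(im,name+'c',box,6)
E
```

```text
side [252 173   6   2  12] [254.5 173.5] [ 0.4824 -0.0277  0.034 ]
side [277 172   7   3  20] [280.2 173. ] [0.4777 0.0703 0.034 ]
side [253 225   8   4  27] [256.5 226.7] [ 0.6899 -0.0151  0.034 ]
side [280 225   7   3  21] [283. 226.] [0.6847 0.0818 0.034 ]
scene [214 187   7  10  38] [217.3 191.6] [ 0.689  -0.0145  0.034 ]
scene [195 214   7   9  40] [198.4 218.7] [0.684 0.083 0.034]
scene [274 224   7   8  27] [277.1 227.7] [ 0.4829 -0.0271  0.034 ]
scene [255 252   8  10  39] [258.6 256.6] [0.4784 0.0712 0.034 ]
```

View pics/d2c.png

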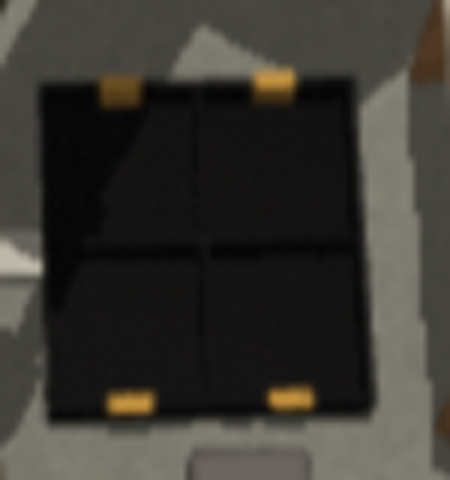

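View pics/d3c.png

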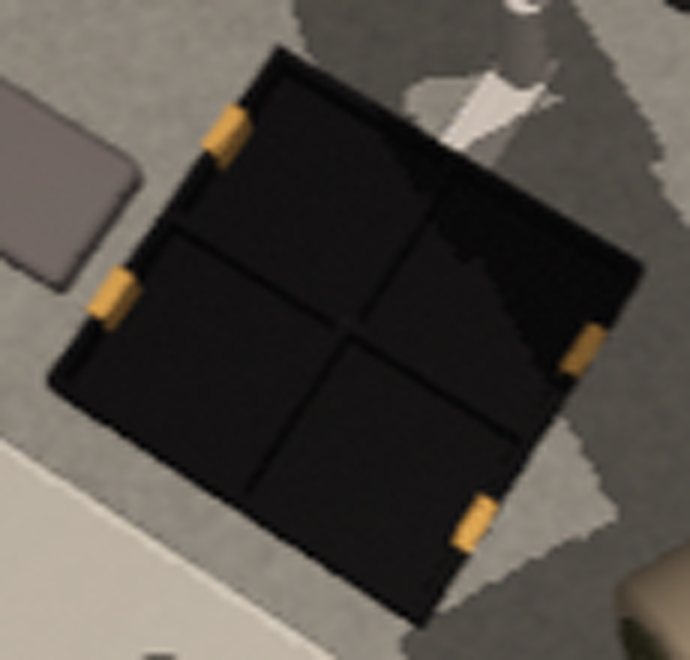

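```bash
python3 - <<'E'
from h import *
im=np.load('pics/d1.npy');crop(im,'d1c',(30,180,260,340),3)
P=optics.camera_params('wrist')
for n,s,t in (('B',(209,284),(191,214)),('C',(68,275),(142,245))):
    a=onz('',*s,.132,P);b=onz('',*t,.02,P);d=b-a;print(n,a.round(4),b.round(4),np.degrees(np.arctan2(d[1],d[0])),np.hypot(d[0],d[1]))
E
```

```text
B [ 0.5548 -0.2454  0.132 ] [ 0.5166 -0.2241  0.02  ] 150.79473088661325 0.04378123564999256
C [ 0.4247 -0.2423  0.132 ] [ 0.4531 -0.2704  0.02  ] -44.70197766227531 0.03994125822342391
```

View pics/d1c.png

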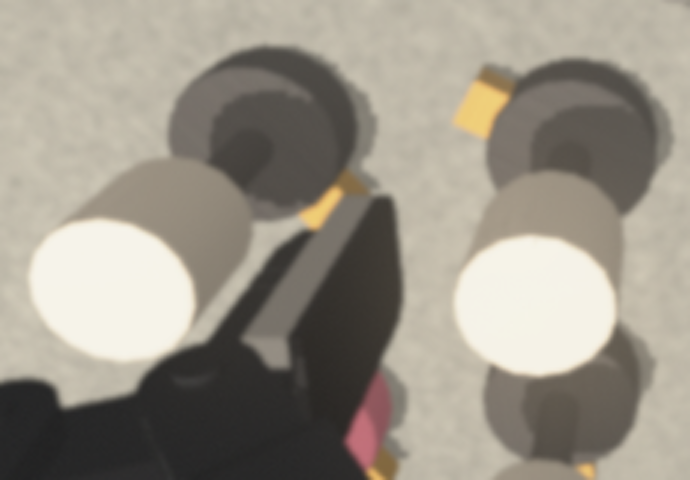

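```bash
python3 -c "
from h import *
togo([.554,-.2445,.265])"
```

```text
t 9.07 tcp [ 0.5929 -0.1437  0.4181] grasp [ 0.5925 -0.1435  0.2631] jawdeg 2.84 w 0.0853 F [-0.7  0.3  0.5] q [-25.  28.  63.  -0.  90. -28.]
shift units total in present axes [-0.063 -3.298 -1.449]
```

```bash
python3 -m inch '[[-1,[0,-0.4,-0.2],0],[-1,[0,-0.5,-0.25],0],[-1,[0,-0.5,-0.25],0],[-1,[0,-0.5,-0.25],0],[-1,[0,-0.4,-0.25],0],[-1,[0,0,-0.25],0],[-1,[0,0,0],0],[-1,[0,0,0],0]]' >/dev/null
python3 -c "
from h import *
st();shot('wrist','e1')"
```

```text
t 9.73 tcp [ 0.5526 -0.2144  0.4198] grasp [ 0.5526 -0.2144  0.2648] jawdeg 2.84 w 0.0853 F [0.  0.1 0.3] q [-33.  26.  66.   0.  89. -35.]
```

View pics/e1.png

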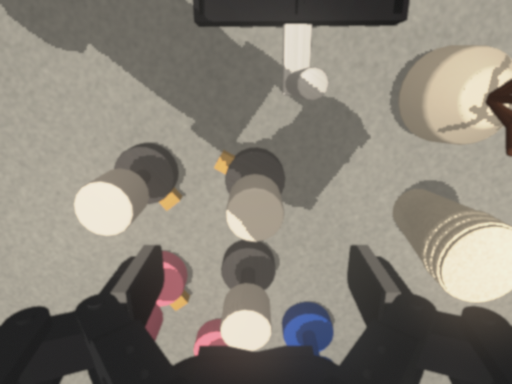

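```bash
cat >> h.py <<'E'
def brass(im,P,box,z=.021):
    hsv=cv2.cvtColor(im,cv2.COLOR_BGR2HSV);m=cv2.inRange(hsv,(12,110,70),(30,255,255));mm=np.zeros_like(m);x0,y0,x1,y1=box;mm[y0:y1,x0:x1]=m[y0:y1,x0:x1]
    k,l,s,c=cv2.connectedComponentsWithStats(mm)
    for i in range(1,k):
        if s[i,4]>15: print('brass',s[i],c[i].round(1),onz('',*c[i],z,P).round(4))
E
python3 - <<'E'
from h import *
P=optics.camera_params('wrist');im=np.load('pics/e1.npy')
brass(im,P,(60,100,400,330))
crop(im,'e1c',(60,120,310,360),3)
E
```

```text
brass [215 152  19  22 227] [223.8 162.2] [ 0.5171 -0.227   0.021 ]
brass [160 190  20  20 218] [169.9 199.7] [ 0.452  -0.2774  0.021 ]
brass [171 292  17  18 155] [179.9 301.2] [ 0.4608 -0.4254  0.021 ]
```

View pics/e1c.png

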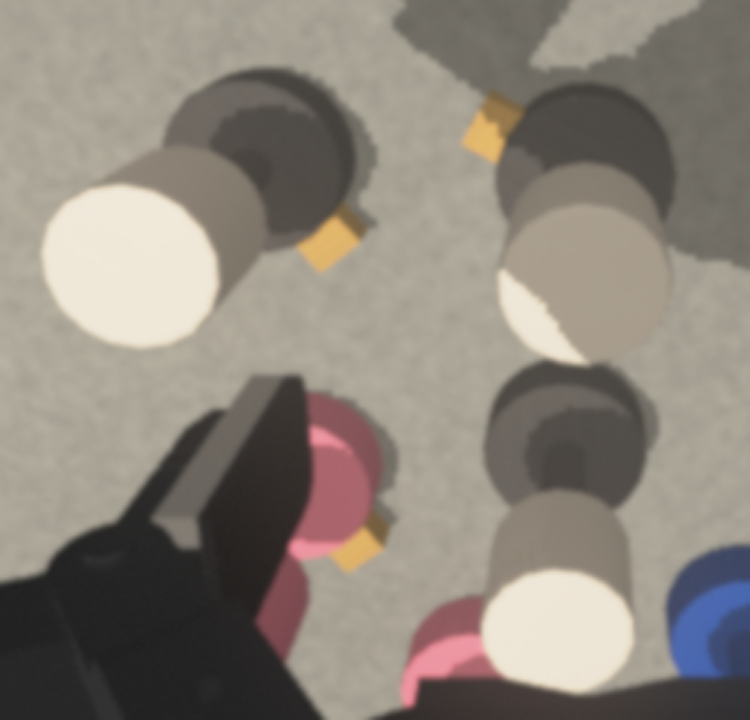

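```bash
python3 - <<'E'
from h import *
P=optics.camera_params('wrist')
for n,s,t in (('B',(254.3,214.3),(221.5,166.5)),('C',(103,208.5),(169.5,200.5))):
    a=onz('',*s,.132,P);b=onz('',*t,.022,P);d=b-a;print(n,a.round(4),b.round(4),np.degrees(np.arctan2(d[1],d[0])),np.hypot(d[0],d[1]))
togo([a[0],a[1],.115])
togo([.5538,-.2455,.115])
E
```

```text
B [ 0.5545 -0.2447  0.132 ] [ 0.5147 -0.2321  0.022 ] 162.42444937783537 0.04173510345025312
C [ 0.4236 -0.2456  0.132 ] [ 0.4518 -0.2781  0.022 ] -49.07447109924742 0.04299393769501843
t 9.78 tcp [ 0.5529 -0.2142  0.4198] grasp [ 0.5529 -0.2141  0.2648] jawdeg 2.87 w 0.0855 F [0.6 0.3 0.6] q [-33.  26.  66.   0.  89. -35.]
shift units total in present axes [ 4.992 -0.835 -4.358]
t 9.78 tcp [ 0.5529 -0.2142  0.4198] grasp [ 0.5529 -0.2141  0.2648] jawdeg 2.87 w 0.0855 F [0.6 0.3 0.6] q [-33.  26.  66.   0.  89. -35.]
shift units total in present axes [ 4.993 -1.047 -0.023]
```

```bash
python3 -m inch '[[-1,[0.4,-0.5,0.03],0],[-1,[0.8,-0.53,0],0],[-1,[0.8,0,0],0],[-1,[0.8,0,0],0],[-1,[0.8,0,0],0],[-1,[0.7,0,0],0],[-1,[0.6,0,0],0],[-1,[0.1,0,0],0]]' >/dev/null
python3 -m inch '[[1,[0,0,0],0],[1,[0,0,0],0],[1,[0,0,0],0],[1,[0,0,0],0],[1,[0,0,0],0],[1,[0,0,0],0],[1,[0,0,0],0],[1,[0,0,0],0]]' 40
python3 -c "
from h import *
st()"
```

```text
time_s: 11.12
position: [0.5553, -0.2456, 0.2711]
tool_rot: [[0.002, -0.05, 0.999], [-0.002, 0.999, 0.05], [-1.0, -0.002, 0.002]]
ft_force: [-2.7, -0.2, 5.8]
grip_width: 0.0511
t 11.12 tcp [ 0.5553 -0.2456  0.2711] grasp [ 0.5556 -0.2458  0.1161] jawdeg 2.86 w 0.0511 F [-2.7 -0.2  5.8] q [-35.  34.  76.  -0.  69. -38.]
```

```bash
python3 -m inch '[[1,[-0.3,0,0],0],[1,[-0.8,0,0],0],[1,[-1,0,0],-0.6],[1,[-1,0,0],-1],[1,[-1,0,0],-1],[1,[-0.9,0,0],-1],[1,[0,0,0],-1],[1,[0,0,0],-1]]' 
python3 -c "
from h import *
togo([.535,.0742,.2655])
shot('wrist','f1')"
```

```text
time_s: 11.78
position: [0.5551, -0.2451, 0.422]
tool_rot: [[0.003, -0.517, 0.856], [-0.002, 0.856, 0.517], [-1.0, -0.003, 0.002]]
ft_force: [-0.5, 0.2, -4.7]
grip_width: 0.0509
t 11.78 tcp [ 0.5551 -0.2451  0.422 ] grasp [ 0.5556 -0.2454  0.267 ] jawdeg 31.11 w 0.0509 F [-0.5  0.2 -4.7] q [-35.  27.  63.   0.  90. -66.]
shift units total in present axes [0.028 9.477 4.917]
```

View pics/f1.png

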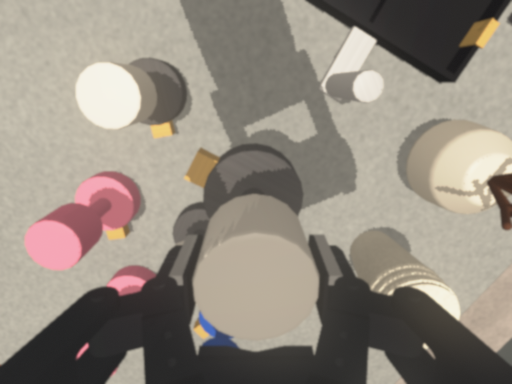

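```bash
cat >> h.py <<'E'
def held(name,box,c,u):
    im=np.load(f'pics/{name}.npy');P=optics.camera_params('wrist')
    hsv=cv2.cvtColor(im,cv2.COLOR_BGR2HSV);m=cv2.inRange(hsv,(12,90,50),(30,255,255));x0,y0,x1,y1=box
    mm=np.zeros_like(m);mm[y0:y1,x0:x1]=m[y0:y1,x0:x1];k,l,s,ce=cv2.connectedComponentsWithStats(mm);i=1+np.argmax(s[1:,4])
    for z in (u+.018,u+.022):
        t=onz('',*ce[i],z,P);d=t-np.array([*c,0]);print('tab',ce[i].round(1),s[i,4],t.round(4),'dir %.1f r %.4f'%(np.degrees(np.arctan2(d[1],d[0])),np.hypot(d[0],d[1])))
    crop(im,name+'c',(box[0]-40,box[1]-40,box[2]+120,box[3]+60),3)
E
python3 - <<'E'
from h import *
held('f1',(170,140,218,200),(.5556,-.2454),.151)
P=optics.camera_params('wrist');print(onz('',256.5,283,.283,P),onz('',253,185,.179,P))
E
```

```text
tab [201.2 167.6] 706 [ 0.5124 -0.2477  0.169 ] dir -176.9 r 0.0432
tab [201.2 167.6] 706 [ 0.5125 -0.2465  0.173 ] dir -178.6 r 0.0431
[ 0.55419915 -0.24145573  0.283     ] [ 0.54911445 -0.23689855  0.179     ]
```

View pics/f1c.png

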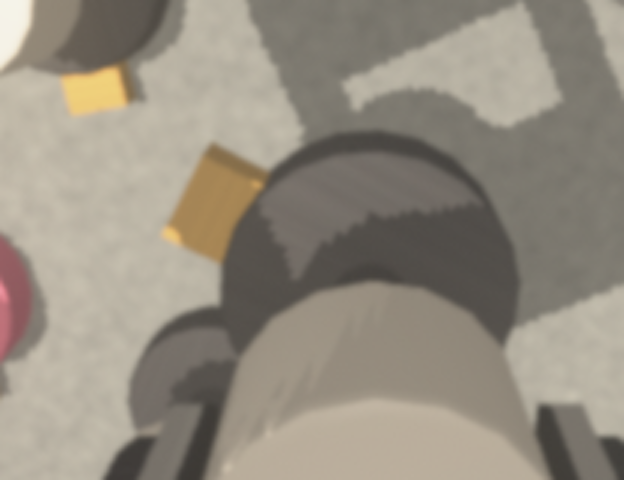

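```bash
python3 - <<'E'
from h import *
P=optics.camera_params('wrist')
f=lambda x,y,z=.173: onz('',x/3+130-.33,y/3+100-.33,z,P)
a,b=f(207,158),f(165,233);c,d=f(262,186),f(222,262)
print(a,b,c,d)
for p,q in ((a,b),(c,d)):
    e=q-p;print(np.linalg.norm(e),np.degrees(np.arctan2(e[1],e[0]))-90)
for p,q in ((c,a),(d,b)):
    e=q-p;print(np.degrees(np.arctan2(e[1],e[0])))
# base ellipse left/right edges of base at mid height
E
```

```text
[ 0.50584857 -0.23780778  0.173     ] [ 0.50590101 -0.25879658  0.173     ] [ 0.51986337 -0.23700425  0.173     ] [ 0.52079741 -0.25814595  0.173     ]
0.0209888675779961 -179.85687199641626
0.02116232134247952 -177.47031759146006
-176.71856924390383
-177.49906541604858
```

```bash
python3 -m inch '[[1,[0,0.5,0.27],0],[1,[0,0.8,0.42],0],[1,[0,0.9,0.46],0],[1,[0,0.9,0.46],0],[1,[0,0.9,0.46],0],[1,[0,0.9,0.46],0],[1,[0,0.9,0.46],0],[1,[0,0.9,0.46],0]]' >/dev/null
python3 -m inch '[[1,[0,0.9,0.46],0],[1,[0,0.9,0.46],0],[1,[0,0.6,0.3],0],[1,[0,0.37,0.21],0],[1,[0,0,0],-0.2],[1,[0,0,0],0],[1,[0,0,0],0],[1,[0,0,0],0]]'
python3 -c "
from h import *
togo([.535,.0742,.126])
shot('wrist','f2')"
```

```text
time_s: 13.17
position: [0.5355, 0.0725, 0.4196]
tool_rot: [[-0.0, -0.526, 0.85], [-0.0, 0.85, 0.526], [-1.0, -0.0, -0.0]]
ft_force: [-0.9, 0.3, -3.7]
grip_width: 0.0511
t 13.17 tcp [0.5355 0.0725 0.4196] grasp [0.5354 0.0725 0.2646] jawdeg 31.74 w 0.0511 F [-0.9  0.3 -3.7] q [ -5.  20.  74.  -0.  85. -37.]
shift units total in present axes [4.621 0.057 0.019]
```

View pics/f2.png

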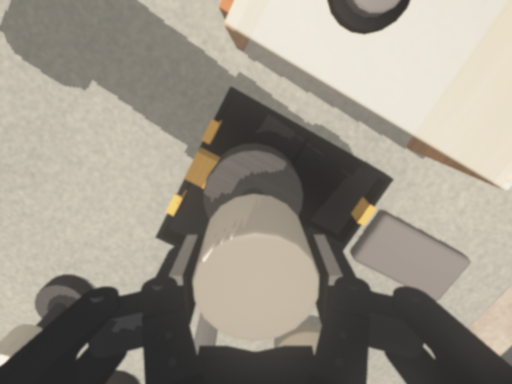

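```bash
python3 -m inch '[[1,[0.4,0.06,0.02],0],[1,[0.8,0,0],0],[1,[0.8,0,0],0],[1,[0.8,0,0],0],[1,[0.7,0,0],0],[1,[0.5,0,0],0],[1,[0.3,0,0],0],[1,[0.12,0,0],0]]'
python3 -m inch '[[1,[0.1,0,0],0],[1,[0.1,0,0],0],[1,[0.05,0,0],0],[1,[0,0,0],0],[1,[0,0,0],0],[1,[0,0,0],0],[1,[0,0,0],0],[1,[0,0,0],0]]'
python3 -c "
from h import *
st()
shot('scene','f3',(150,160,310,290),5)
shot('side','f4',(220,150,320,250),6)"
```

```text
time_s: 13.88
position: [0.5349, 0.0748, 0.286]
tool_rot: [[-0.002, -0.527, 0.85], [0.0, 0.85, 0.527], [-1.0, 0.001, -0.002]]
ft_force: [0.3, 0.4, -2.9]
grip_width: 0.0511
time_s: 14.55
position: [0.535, 0.0752, 0.2811]
tool_rot: [[0.002, -0.528, 0.849], [-0.001, 0.849, 0.528], [-1.0, -0.002, 0.002]]
ft_force: [-2.8, -1.3, 5.8]
grip_width: 0.0512
t 14.55 tcp [0.535  0.0752 0.2811] grasp [0.5354 0.0751 0.1261] jawdeg 31.86 w 0.0512 F [-2.8 -1.3  5.8] q [ -5.  28.  87.  -0.  65. -36.]
```

View pics/f3.png

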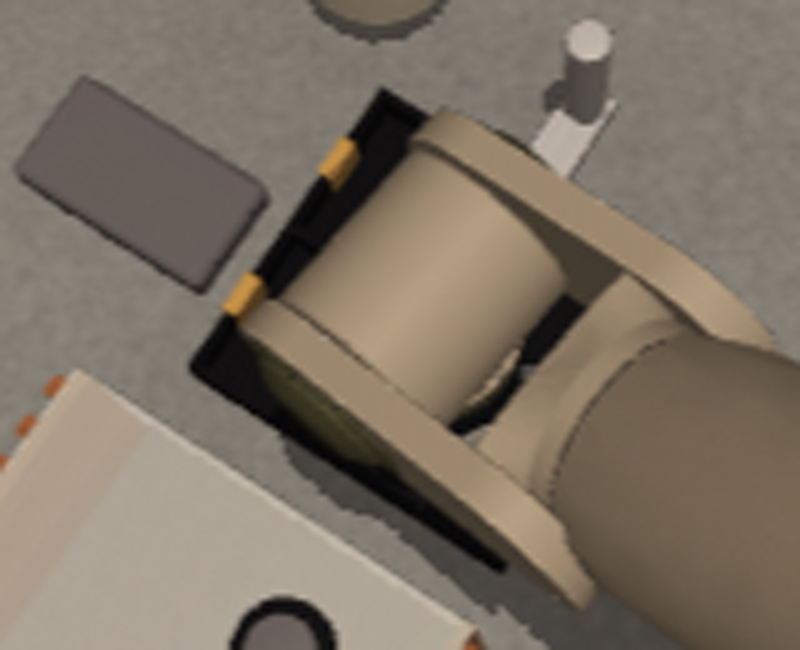

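View pics/f4.png

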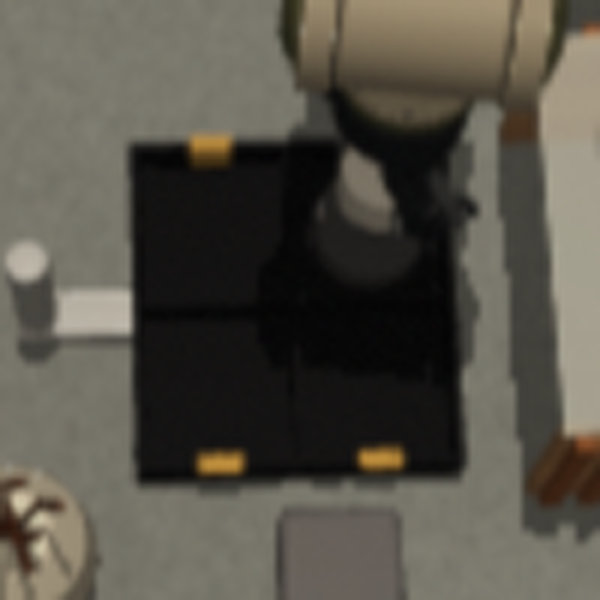

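```bash
python3 -m inch '[[-1,[0,0,0],0],[-1,[0,0,0],0],[-1,[0,0,0],0],[-1,[0,0,0],0],[-1,[0,0,0],0],[-1,[-0.3,0,0],0],[-1,[-0.8,0,0],0],[-1,[-1,0,0],0]]' >/dev/null
python3 -m inch '[[-1,[-1,0,0],0],[-1,[-1,0,0],0],[-1,[-0.6,0,0],0],[-1,[0,0,0],1],[-1,[0,0,0],1],[-1,[0,0,0],1],[-1,[0,0,0],1],[-1,[0,0,0],1]]' >/dev/null
python3 -m inch '[[-1,[0,0,0],1],[-1,[0,0,0],1],[-1,[0,0,0],1],[-1,[0,0,0],1],[-1,[0,0,0],1],[-1,[0,0,0],0],[-1,[0,0,0],0],[-1,[0,0,0],0]]' >/dev/null
python3 -c "
from h import *
togo([.423,-.245,.267])
shot('wrist','g1')"
```

```text
t 16.65 tcp [0.5348 0.0754 0.4209] grasp [0.5349 0.0754 0.2659] jawdeg -18.00 w 0.0855 F [-0.4 -0.4  0.4] q [-5. 20. 74.  0. 86. 13.]
shift units total in present axes [ -0.036 -11.309  -0.245]
```

View pics/g1.png

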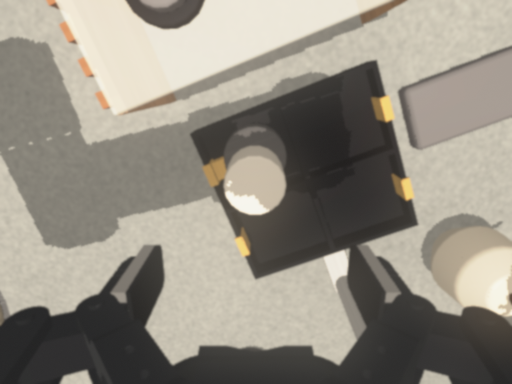

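```bash
python3 -m inch '[[-1,[0,-0.6,-0.03],0],[-1,[0,-0.9,-0.03],0],[-1,[0,-0.9,-0.03],0],[-1,[0,-0.9,-0.03],0],[-1,[0,-0.9,-0.03],0],[-1,[0,-0.9,-0.03],0],[-1,[0,-0.9,-0.03],0],[-1,[0,-0.9,-0.03],0]]' >/dev/null
python3 -m inch '[[-1,[0,-0.9,0],0],[-1,[0,-0.9,0],0],[-1,[0,-0.9,0],0],[-1,[0,-0.7,0],0],[-1,[0,0,0],0],[-1,[0,0,0],0],[-1,[0,0,0],0],[-1,[0,0,0],0]]' >/dev/null
python3 -c "
from h import *
togo([.423,-.245,.267])
im,P=shot('wrist','g2');brass(im,P,(0,0,512,340),.020);crop(im,'g2c',(130,80,380,300),3);shot('scene','g3',(130,100,430,320),2.6)
shot('side','g4',(90,110,310,250),3.6)
np.save('pics/g2P.npy',P,allow_pickle=True)
"
```

```text
t 18.03 tcp [ 0.432  -0.2152  0.4207] grasp [ 0.432  -0.2151  0.2657] jawdeg -18.06 w 0.0856 F [ 0.3 -0.5  0.3] q [-41.  14.  83.   0.  83. -23.]
shift units total in present axes [-0.043 -1.04   0.022]
brass [281 187  13  20 154] [286.5 195.9] [ 0.4527 -0.2783  0.02  ]
brass [316 284  14  17 123] [322.8 292.3] [ 0.4604 -0.4277  0.02  ]
brass [444 306  17   8 105] [451.2 309.6] [ 0.6231 -0.5107  0.02  ]
```

View pics/g2c.png

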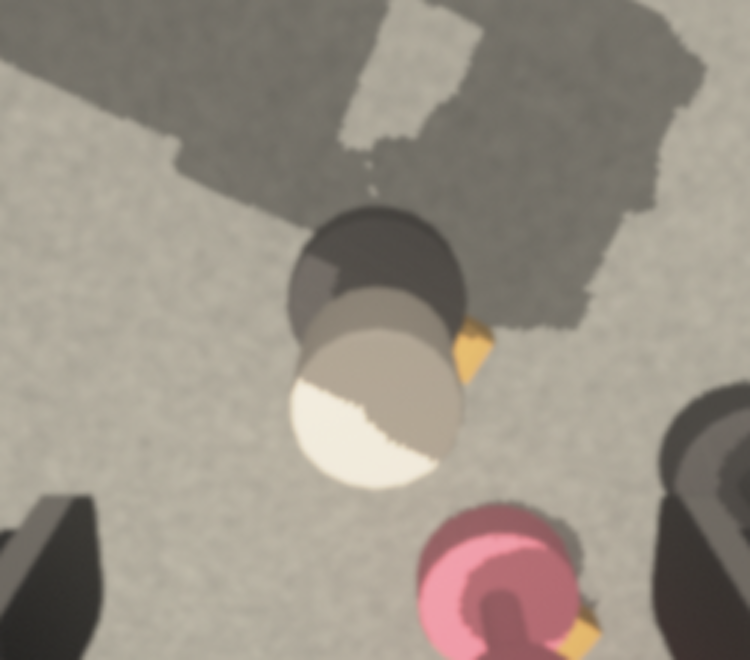

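View pics/g3.png

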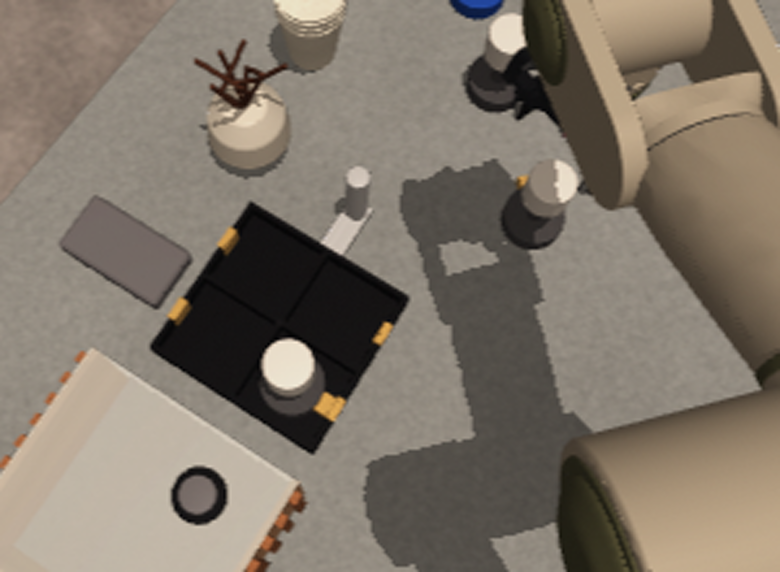

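View pics/g4.png

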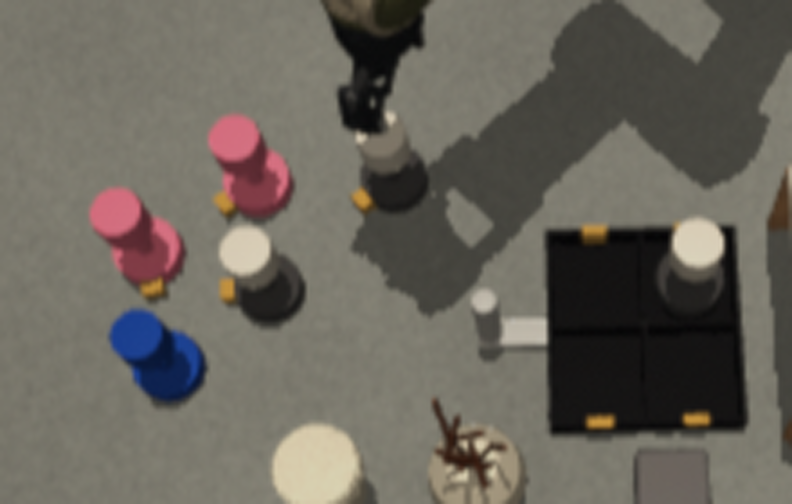

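```bash
python3 -c "
from h import *
P=np.load('pics/g2P.npy',allow_pickle=True).item();a=onz('',255.3,216,.132,P);print(a)
togo([a[0],a[1]-.0003,.116])"
```

```text
[ 0.42299269 -0.24603763  0.132     ]
t 18.18 tcp [ 0.432  -0.2153  0.4207] grasp [ 0.432  -0.2153  0.2657] jawdeg -18.06 w 0.0856 F [ 0.3 -0.2 -0.7] q [-41.  14.  83.   0.  83. -23.]
shift units total in present axes [ 4.99  -1.078  0.034]
```

```bash
python3 -m inch '[[-1,[0.4,-0.54,0.03],0],[-1,[0.8,-0.54,0],0],[-1,[0.8,0,0],0],[-1,[0.8,0,0],0],[-1,[0.8,0,0],0],[-1,[0.7,0,0],0],[-1,[0.6,0,0],0],[-1,[0.1,0,0],0]]' >/dev/null
python3 -m inch '[[1,[0,0,0],0],[1,[0,0,0],0],[1,[0,0,0],0],[1,[0,0,0],0],[1,[0,0,0],0],[1,[0,0,0],0],[1,[0,0,0],0],[1,[0,0,0],0]]' 40
python3 -c "
from h import *
st()"
python3 -m inch '[[1,[-0.3,0,0],0],[1,[-0.8,0,0],-0.5],[1,[-1,0,0],-1],[1,[-1,0,0],-1],[1,[-1,0,0],-1],[1,[-0.9,0,0],-1],[1,[0,0,0],-1],[1,[0,0,0],-1]]' 
python3 -m inch '[[1,[0,0,0],-1],[1,[0,0,0],-1],[1,[0,0,0],-1],[1,[0,0,0],-0.9],[1,[0,0,0],0],[1,[0,0,0],0],[1,[0,0,0],0],[1,[0,0,0],0]]' 
python3 -c "
from h import *
togo([.6269,.0791,.267])
shot('wrist','h1')"
```

```text
time_s: 19.52
position: [0.4226, -0.2471, 0.272]
tool_rot: [[0.002, 0.311, 0.95], [-0.002, 0.95, -0.311], [-1.0, -0.001, 0.002]]
ft_force: [-2.1, 1.4, 7.5]
grip_width: 0.0511
t 19.52 tcp [ 0.4226 -0.2471  0.272 ] grasp [ 0.4229 -0.2474  0.117 ] jawdeg -18.14 w 0.0511 F [-2.1  1.4  7.5] q [-44.  24.  95.  -0.  60. -26.]
time_s: 20.18
position: [0.4223, -0.2467, 0.423]
tool_rot: [[0.003, -0.252, 0.968], [-0.003, 0.968, 0.252], [-1.0, -0.003, 0.002]]
ft_force: [-0.3, -0.2, -4.6]
grip_width: 0.0509
time_s: 20.85
position: [0.4225, -0.247, 0.4208]
tool_rot: [[0.0, -0.556, 0.831], [-0.0, 0.831, 0.556], [-1.0, -0.0, 0.0]]
ft_force: [0.4, -0.2, -3.8]
grip_width: 0.0509
t 20.85 tcp [ 0.4225 -0.247   0.4208] grasp [ 0.4225 -0.247   0.2658] jawdeg 33.76 w 0.0509 F [ 0.4 -0.2 -3.8] q [-44.  15.  82.   0.  83. -78.]
shift units total in present axes [-0.041  5.251 11.706]
```

View pics/h1.png

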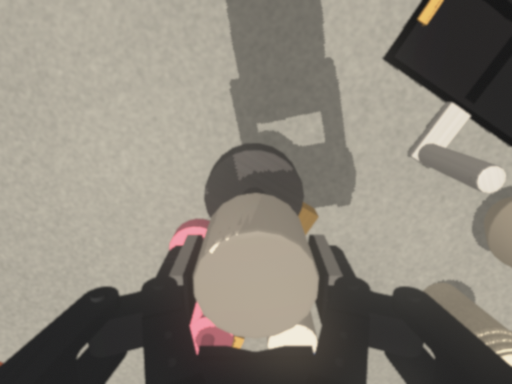

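```bash
python3 - <<'E'
from h import *
im=np.load('pics/h1.npy');crop(im,'h1c',(270,170,350,250),8)
shot('scene','h2',(250,70,410,210),5);shot('side','h3',(130,90,250,210),6)
E
```

```text
(no output)
```

View pics/h1c.png

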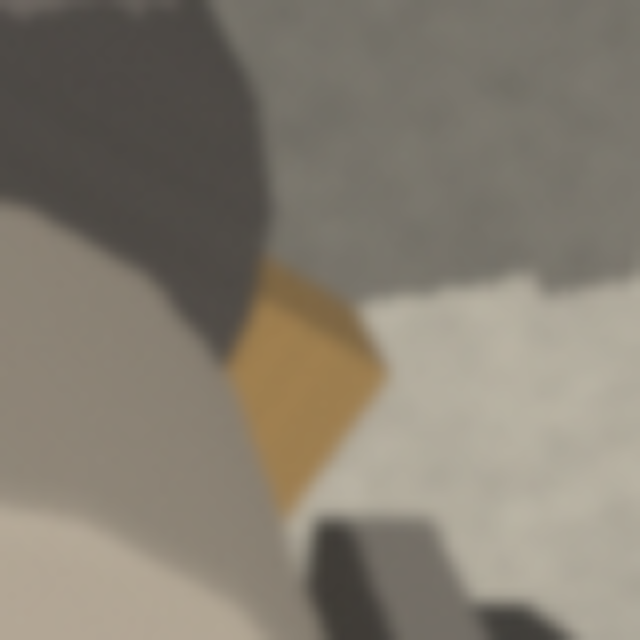

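View pics/h2.png

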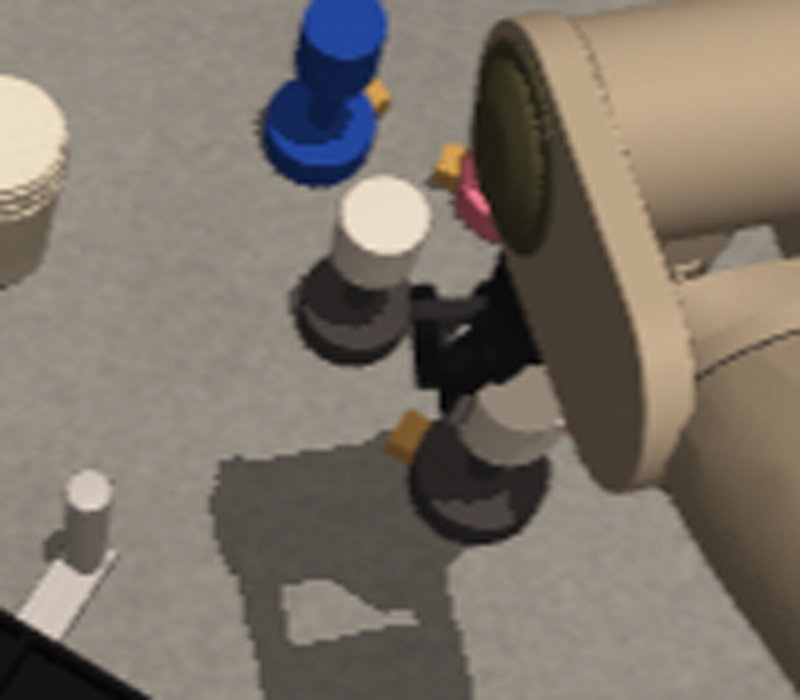

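View pics/h3.png

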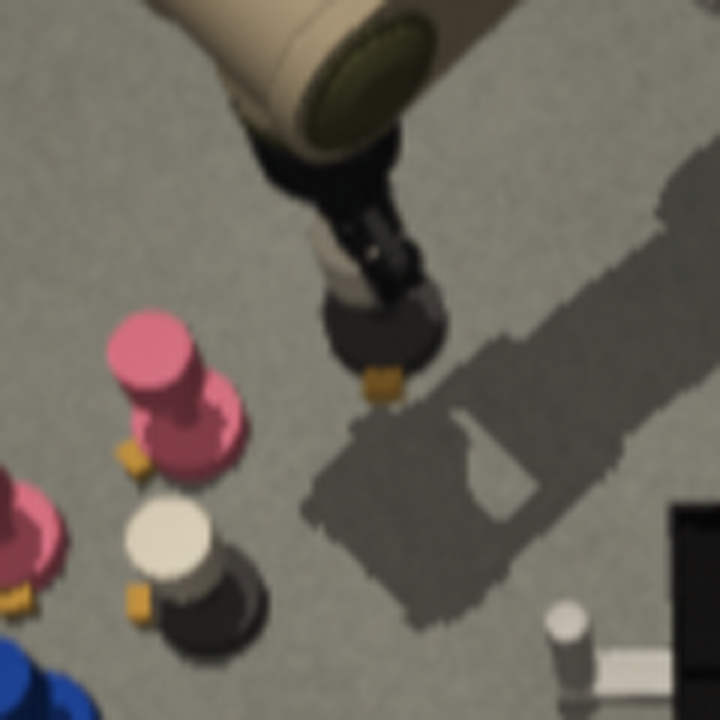

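```bash
python3 - <<'E'
from h import *
P=optics.camera_params('wrist')
f=lambda x,y,z=.171: onz('',x/8+270-.44,y/8+170-.44,z,P)
for p,q in (((285,512),(384,375)),((262,296),(384,375))):
    e=f(*q)-f(*p);print(f(*p),f(*q),np.linalg.norm(e),np.degrees(np.arctan2(e[1],e[0])))
D=lambda x,y:onz('side',x/6+130-.42,y/6+90-.42,.171)
p,q=D(363,368),D(404,366);e=q-p;print('side inner edge',p,q,np.linalg.norm(e),np.degrees(np.arctan2(e[1],e[0]))-90)
p,q=D(363,392),D(404,390);e=q-p;print('side outer',p,q,np.linalg.norm(e),np.degrees(np.arctan2(e[1],e[0]))-90)
c=D(383,380);print('centre dir',np.degrees(np.arctan2(c[1]+.2472,c[0]-.4227)),c)
E
```

```text
[ 0.47131682 -0.25128455  0.171     ] [ 0.47059617 -0.23489396  0.171     ] 0.016406426551146484 92.5175187195119
[ 0.45652426 -0.23483836  0.171     ] [ 0.47059617 -0.23489396  0.171     ] 0.01407201473862582 -0.22638661109597835
side inner edge [ 0.45628461 -0.25632998  0.171     ] [ 0.4543172  -0.23241275  0.171     ] 0.023998017878174745 4.702506169265945
side outer [ 0.47152309 -0.2551729   0.171     ] [ 0.46956696 -0.23133685  0.171     ] 0.023916183199642147 4.691525437254427
centre dir 4.392705055242926 [ 0.46357963 -0.24405972  0.171     ]
```

```bash
python3 -m inch '[[1,[-0.1,0.2,0.5],0],[1,[-0.1,0.36,0.8],0],[1,[0,0.4,0.9],0],[1,[0,0.4,0.9],0],[1,[0,0.4,0.9],0],[1,[0,0.4,0.9],0],[1,[0,0.4,0.9],0],[1,[0,0.4,0.9],0]]' >/dev/null
python3 -m inch '[[1,[0,0.4,0.9],0],[1,[0,0.4,0.9],0],[1,[0,0.4,0.9],0],[1,[0,0.4,0.9],0],[1,[0,0.4,0.8],0],[1,[0,0.29,0.5],0],[1,[0,0,0],0],[1,[0,0,0],0]]' 
python3 -c "
from h import *
togo([.6269,.0791,.127])"
```

```text
time_s: 22.33
position: [0.624, 0.0782, 0.4261]
tool_rot: [[-0.001, -0.558, 0.83], [-0.0, 0.83, 0.558], [-1.0, 0.0, -0.001]]
ft_force: [-0.3, -0.8, -3.6]
grip_width: 0.0514
t 22.33 tcp [0.624  0.0782 0.4261] grasp [0.6239 0.0782 0.2711] jawdeg 33.92 w 0.0514 F [-0.3 -0.8 -3.6] q [ -4.  29.  58.  -0.  92. -38.]
shift units total in present axes [ 4.802 -0.033  0.104]
```

```bash
python3 -m inch '[[1,[0.4,-0.03,0.1],0],[1,[0.8,0,0],0],[1,[0.8,0,0],0],[1,[0.8,0,0],0],[1,[0.7,0,0],0],[1,[0.5,0,0],0],[1,[0.3,0,0],0],[1,[0,0,0],0]]'
python3 -c "
from h import *
st();shot('wrist','i1');shot('side','i2',(220,150,320,250),6);shot('scene','i3',(150,160,310,290),5)"
```

```text
time_s: 23.0
position: [0.6265, 0.0776, 0.2959]
tool_rot: [[-0.004, -0.556, 0.831], [0.0, 0.831, 0.556], [-1.0, 0.002, -0.003]]
ft_force: [-1.1, 0.5, -2.9]
grip_width: 0.0512
t 23.00 tcp [0.6265 0.0776 0.2959] grasp [0.6259 0.0777 0.1409] jawdeg 33.78 w 0.0512 F [-1.1  0.5 -2.9] q [ -4.  35.  70.  -0.  75. -37.]
```

View pics/i1.png

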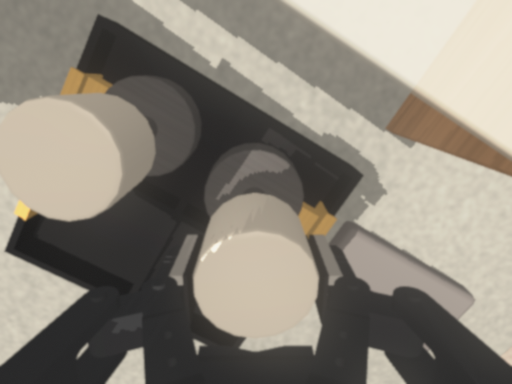

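View pics/i2.png

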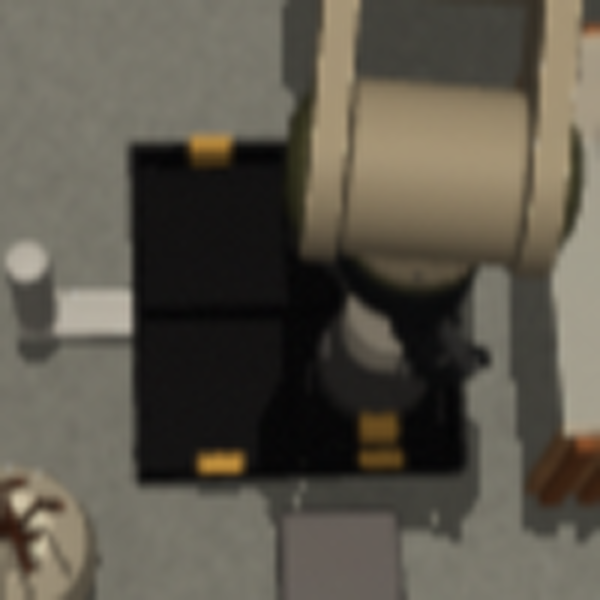

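View pics/i3.png

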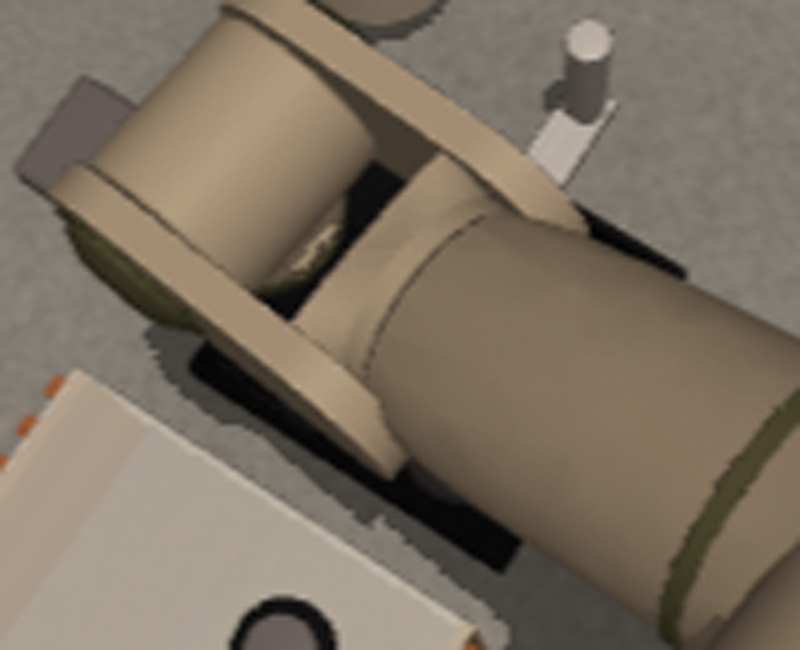

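```bash
python3 -m inch '[[1,[0.2,0.03,0.05],0],[1,[0.15,0,0],0],[1,[0.12,0,0],0],[1,[0.05,0,0],0],[1,[0.03,0,0],0],[1,[0,0,0],0],[1,[0,0,0],0],[1,[0,0,0],0]]'
python3 -c "
from h import *
st()"
```

```text
time_s: 23.82
position: [0.6274, 0.08, 0.2821]
tool_rot: [[0.001, -0.557, 0.83], [-0.0, 0.83, 0.557], [-1.0, -0.001, 0.0]]
ft_force: [-2.8, -1.4, 6.7]
grip_width: 0.0509
t 23.82 tcp [0.6274 0.08   0.2821] grasp [0.6275 0.0799 0.1271] jawdeg 33.86 w 0.0509 F [-2.8 -1.4  6.7] q [ -3.  36.  71.  -0.  73. -37.]
```

```bash
python3 -m inch '[[-1,[0,0,0],0],[-1,[0,0,0],0],[-1,[0,0,0],0],[-1,[0,0,0],0],[-1,[0,0,0],0],[-1,[-0.3,0,0],0],[-1,[-0.8,0,0],0],[-1,[-1,0,0],0]]' >/dev/null
python3 -m inch '[[-1,[-1,0,0],0],[-1,[-1,0,0],0],[-1,[-0.6,0,0],1],[-1,[0,0,0],1],[-1,[0,0,0],1],[-1,[0,0,0],1],[-1,[0,0,0],1],[-1,[0,0,0],1]]' >/dev/null
python3 -m inch '[[-1,[0,0,0],1],[-1,[0,0,0],1],[-1,[0,0,0],1],[-1,[0,0,0],1],[-1,[0,0,0],1],[-1,[0,0,0],1],[-1,[0,0,0],1],[-1,[0,0,0],1]]' >/dev/null
python3 -m inch '[[-1,[0,0,0],1],[-1,[0,0,0],1],[-1,[0,0,0],1],[-1,[0,0,0],0.6],[-1,[0,0,0],0],[-1,[0,0,0],0],[-1,[0,0,0],0],[-1,[0,0,0],0]]' >/dev/null
python3 -c "
from h import *
togo([.5505,-.339,.267])
shot('scene','j1',(130,40,410,290),2.8);shot('side','j2',(90,110,310,250),3.6);shot('wrist','j3')"
```

```text
t 26.48 tcp [0.6275 0.0801 0.4223] grasp [0.6276 0.0801 0.2673] jawdeg -54.08 w 0.0855 F [0.3 0.1 0.5] q [-3. 30. 58. -0. 92. 51.]
shift units total in present axes [  0.011 -10.274   9.806]
```

View pics/j1.png

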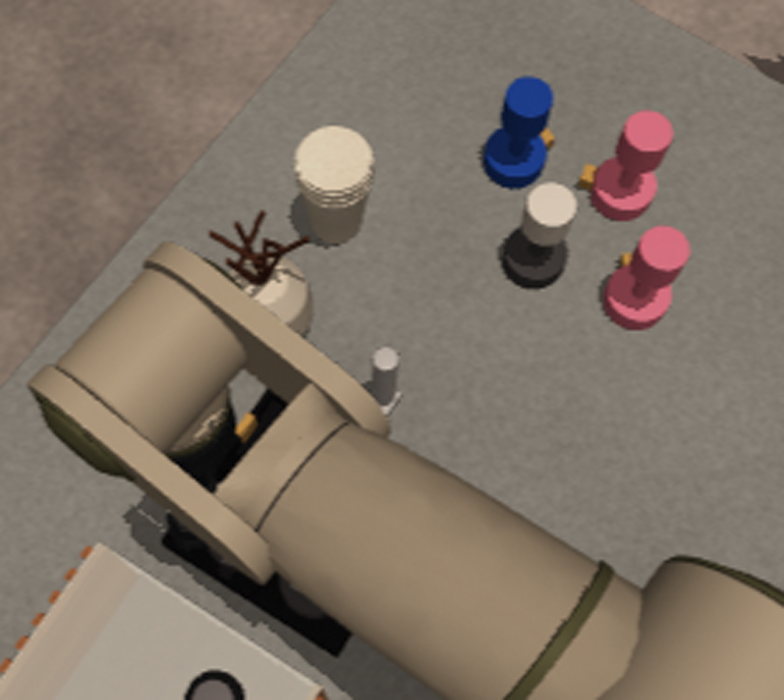

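View pics/j2.png

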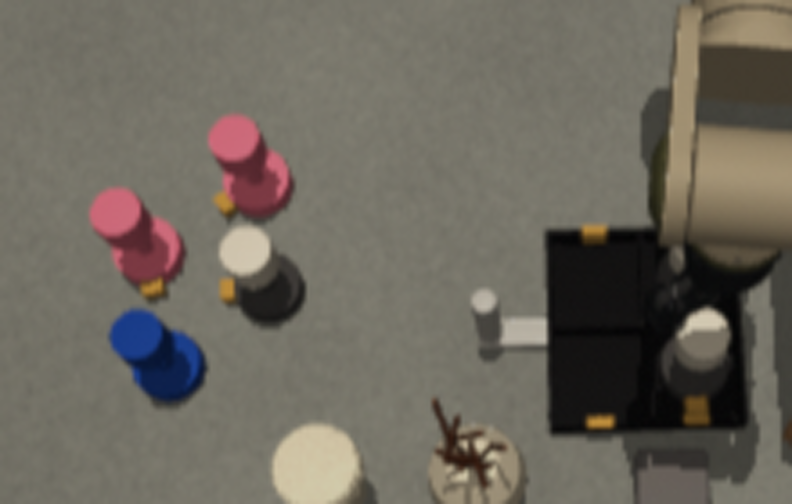

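View pics/j3.png

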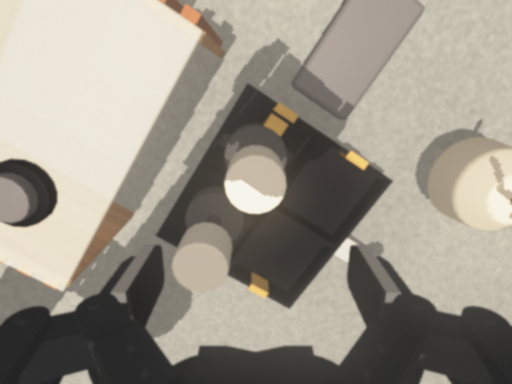

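```bash
python3 -m inch '[[-1,[0,-0.4,0.4],0],[-1,[0,-0.75,0.7],0],[-1,[0,-0.75,0.7],0],[-1,[0,-0.75,0.7],0],[-1,[0,-0.75,0.7],0],[-1,[0,-0.75,0.7],0],[-1,[0,-0.75,0.7],0],[-1,[0,-0.75,0.7],0]]' >/dev/null
python3 -m inch '[[-1,[0,-0.75,0.7],0],[-1,[0,-0.75,0.7],0],[-1,[0,-0.75,0.7],0],[-1,[0,-0.75,0.7],0],[-1,[0,-0.75,0.75],0],[-1,[0,-0.75,0.75],0],[-1,[0,-0.5,0.6],0],[-1,[0,0,0],0]]' >/dev/null
python3 -c "
from h import *
togo([.5505,-.368,.267])
im,P=shot('wrist','k1');brass(im,P,(0,0,512,340),.020);np.save('pics/k1P.npy',P,allow_pickle=True)
shot('scene','k2',(150,150,320,310),4.5)"
```

```text
t 27.97 tcp [ 0.5468 -0.3593  0.4212] grasp [ 0.5466 -0.3594  0.2662] jawdeg -54.38 w 0.0856 F [-0.  -0.1 -0.8] q [-44.  32.  54.  -0.  94.  11.]
shift units total in present axes [-0.027 -0.063  0.309]
brass [296 163   9  14  81] [299.7 169.1] [ 0.5624 -0.4146  0.02  ]
brass [336 200  21  18 232] [345.8 208.3] [ 0.5559 -0.4925  0.02  ]
brass [251 228  13  19 206] [257.6 237.2] [ 0.4595 -0.4263  0.02  ]
```

View pics/k1.png

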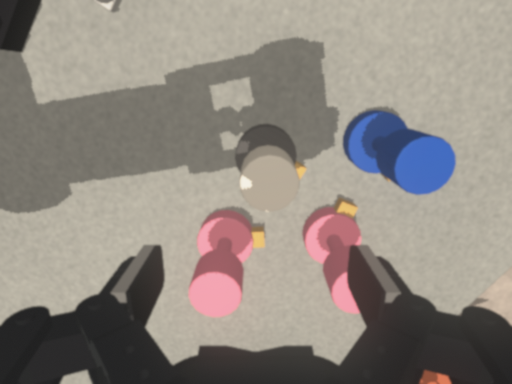

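View pics/k2.png

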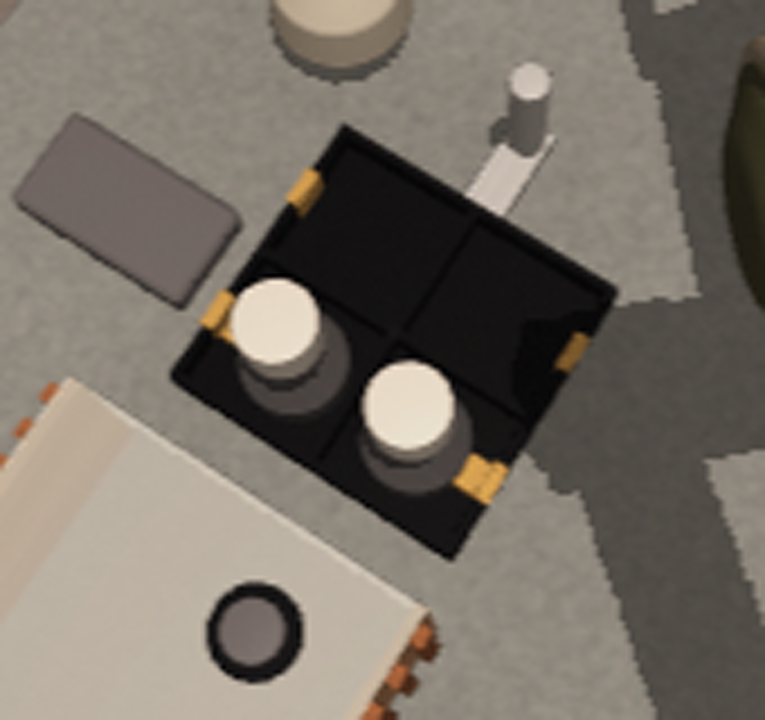

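```bash
python3 -c "
from h import *
P=np.load('pics/k1P.npy',allow_pickle=True).item();im=np.load('pics/k1.npy');crop(im,'k1c',(190,90,390,260),4)
print(onz('',269,179,.132,P))
shot('side','k3',(90,110,250,270),5);shot('scene','k4',(240,50,400,210),5)"
```

```text
[ 0.55542624 -0.36831743  0.132     ]
```

View pics/k1c.png

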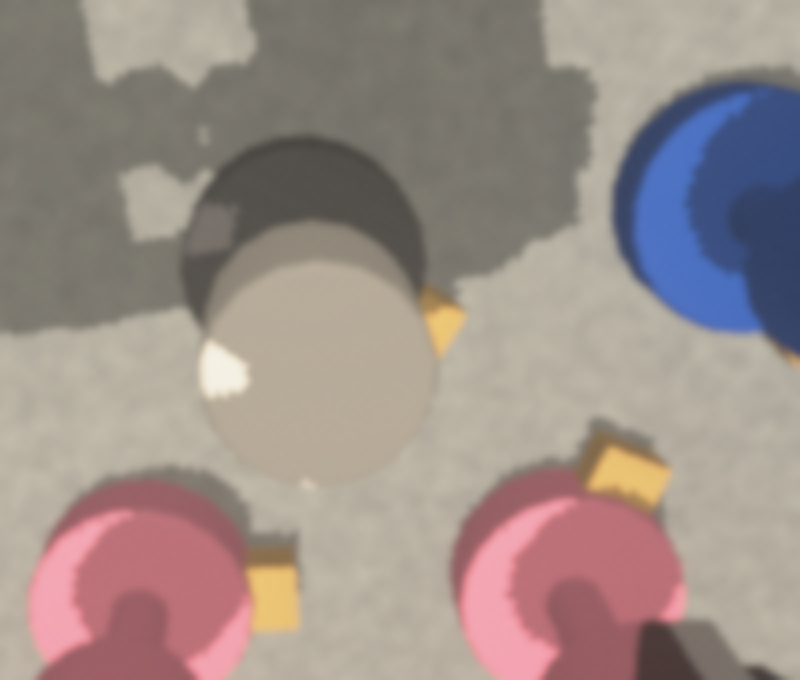

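View pics/k3.png

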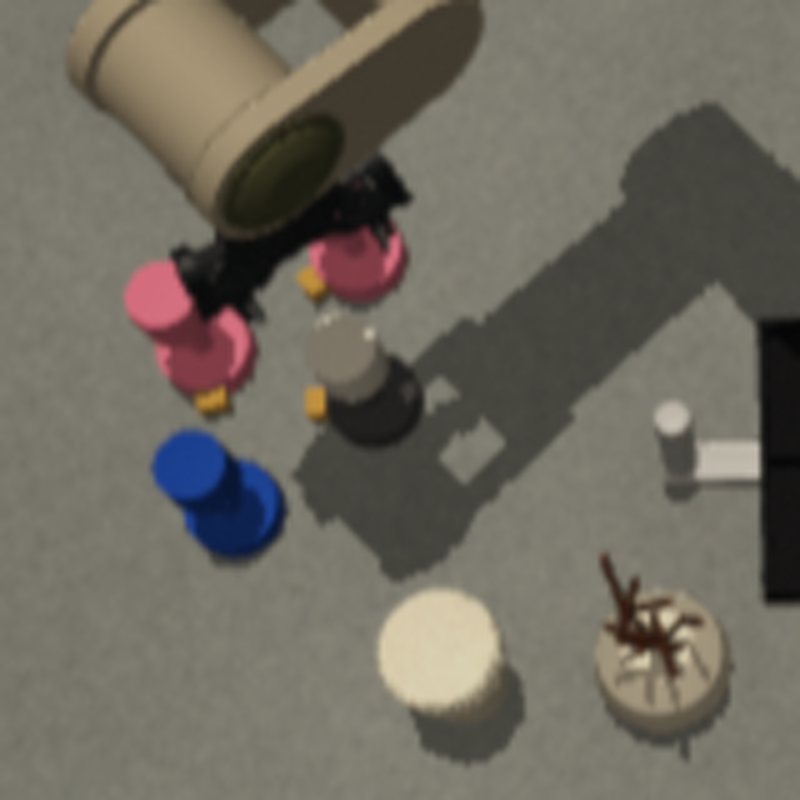

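View pics/k4.png

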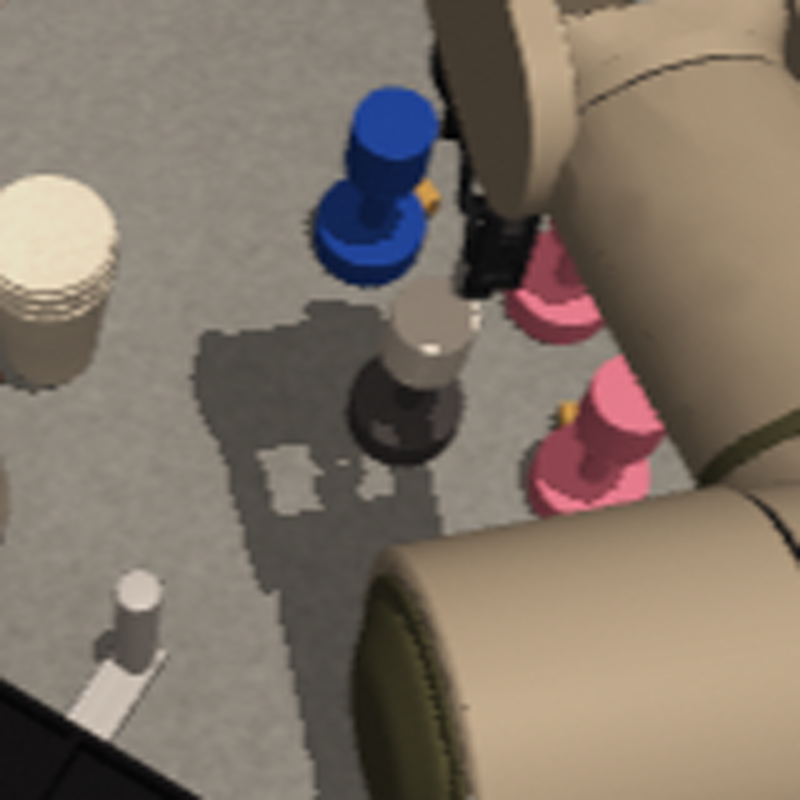

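```bash
python3 -c "
from h import *
P=np.load('pics/k1P.npy',allow_pickle=True).item()
a=onz('',269.4,182.6,.132,P);print(a,onz('',190+302/4,90+240/4,.022,P))
togo([.5535,-.3695,.116])"
```

```text
[ 0.55305978 -0.37047689  0.132     ] [ 0.55754472 -0.36726637  0.022     ]
t 28.17 tcp [ 0.5481 -0.3541  0.4223] grasp [ 0.5481 -0.3541  0.2673] jawdeg -54.09 w 0.0854 F [-0.2  0.1 -0.4] q [-43.  32.  54.   0.  94.  11.]
shift units total in present axes [ 5.042 -0.156  0.522]
```

```bash
python3 -c "
from h import *
st()
im,P=shot('wrist','k5');np.save('pics/k5P.npy',P,allow_pickle=True);crop(im,'k5c',(190,90,390,260),4)
st()"
```

```text
t 28.17 tcp [ 0.5481 -0.3541  0.4223] grasp [ 0.5481 -0.3541  0.2673] jawdeg -54.09 w 0.0854 F [-0.2  0.1 -0.4] q [-43.  32.  54.   0.  94.  11.]
t 28.22 tcp [ 0.5481 -0.3539  0.4224] grasp [ 0.5482 -0.3539  0.2674] jawdeg -54.07 w 0.0857 F [-0.2 -0.1  0.5] q [-43.  32.  54.   0.  94.  11.]
```

View pics/k5c.png

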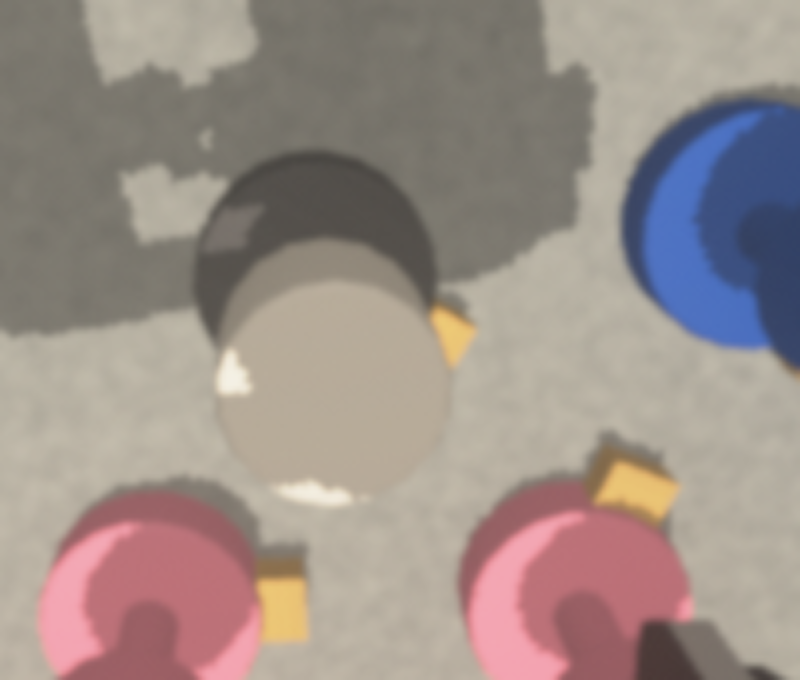

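```bash
python3 -c "
from h import *
P=np.load('pics/k5P.npy',allow_pickle=True).item()
a=onz('',272.9,188.1,.132,P);b=onz('',190+458/4,90+335/4,.022,P);print(a,b)
a[2]=.117;togo(a)"
```

```text
[ 0.55219777 -0.37065606  0.132     ] [ 0.56319059 -0.41700105  0.022     ]
t 28.22 tcp [ 0.5481 -0.3539  0.4224] grasp [ 0.5482 -0.3539  0.2674] jawdeg -54.07 w 0.0857 F [-0.2 -0.1  0.5] q [-43.  32.  54.   0.  94.  11.]
shift units total in present axes [ 5.012 -0.22   0.531]
```

```bash
python3 -m inch '[[-1,[0.4,-0.2,0.53],0],[-1,[0.8,0,0],0],[-1,[0.8,0,0],0],[-1,[0.8,0,0],0],[-1,[0.8,0,0],0],[-1,[0.7,0,0],0],[-1,[0.6,0,0],0],[-1,[0.1,0,0],0]]' 
python3 -m inch '[[1,[0,0,0],0],[1,[0,0,0],0],[1,[0,0,0],0],[1,[0,0,0],0],[1,[0,0,0],0],[1,[0,0,0],0],[1,[0,0,0],0],[1,[0,0,0],0]]' 40
python3 -c "
from h import *
st()"
python3 -m inch '[[1,[-0.3,0,0],0],[1,[-0.8,0,0],0],[1,[-1,0,0],0],[1,[-1,0,0],0],[1,[-1,0,0],0],[1,[-0.9,0,0],-1],[1,[0,0,0],-1],[1,[0,0,0],-1]]' 
python3 -m inch '[[1,[0,0,0],-1],[1,[0,0,0],-1],[1,[0,0,0],-1],[1,[0,0,0],-1],[1,[0,0,0],-1],[1,[0,0,0],-1],[1,[0,0,0],-1],[1,[0,0,0],-1]]' 
python3 -m inch '[[1,[0,0,0],-1],[1,[0,0,0],-1],[1,[0,0,0],-1],[1,[0,0,0],-1],[1,[0,0,0],-1],[1,[0,0,0],0],[1,[0,0,0],0],[1,[0,0,0],0]]' 
python3 -c "
from h import *
togo([.6322,-.0187,.267])
shot('wrist','l1');shot('side','l2',(90,110,250,270),5);shot('scene','l3',(240,50,400,210),5)"
```

```text
time_s: 28.88
position: [0.5523, -0.37, 0.269]
tool_rot: [[-0.004, 0.81, 0.587], [0.004, 0.587, -0.81], [-1.0, -0.001, -0.006]]
ft_force: [0.5, 0.3, -0.3]
grip_width: 0.0855
time_s: 29.55
position: [0.5524, -0.3713, 0.2741]
tool_rot: [[0.002, 0.81, 0.586], [-0.002, 0.586, -0.81], [-1.0, 0.001, 0.002]]
ft_force: [-0.6, 2.8, 5.7]
grip_width: 0.0509
t 29.55 tcp [ 0.5524 -0.3713  0.2741] grasp [ 0.5527 -0.3715  0.1191] jawdeg -54.14 w 0.0509 F [-0.6  2.8  5.7] q [-44.  39.  65.   0.  75.  10.]
time_s: 30.22
position: [0.552, -0.3712, 0.4249]
tool_rot: [[0.003, 0.628, 0.778], [-0.003, 0.778, -0.628], [-1.0, -0.0, 0.004]]
ft_force: [-0.2, 0.9, -5.2]
grip_width: 0.0512
time_s: 30.88
position: [0.5521, -0.3714, 0.4225]
tool_rot: [[-0.0, -0.019, 1.0], [0.0, 1.0, 0.019], [-1.0, 0.0, -0.0]]
ft_force: [0.5, -0.5, -3.5]
grip_width: 0.0507
time_s: 31.55
position: [0.5522, -0.3715, 0.4223]
tool_rot: [[0.0, -0.434, 0.901], [-0.0, 0.901, 0.434], [-1.0, -0.0, -0.0]]
ft_force: [0.2, 0.2, -3.3]
grip_width: 0.0514
t 31.55 tcp [ 0.5522 -0.3715  0.4223] grasp [ 0.5522 -0.3715  0.2673] jawdeg 25.71 w 0.0514 F [ 0.2  0.2 -3.3] q [-44.  34.  51.  -0.  95. -70.]
shift units total in present axes [0.01  9.439 7.503]
```

View pics/l1.png

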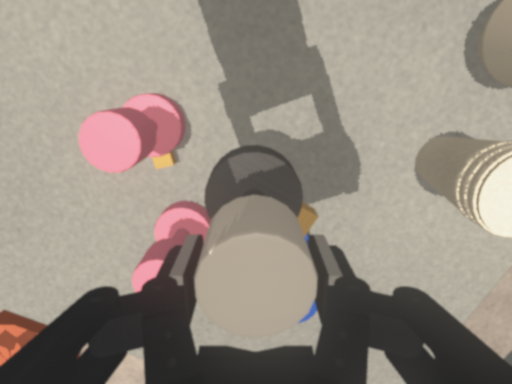

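View pics/l2.png

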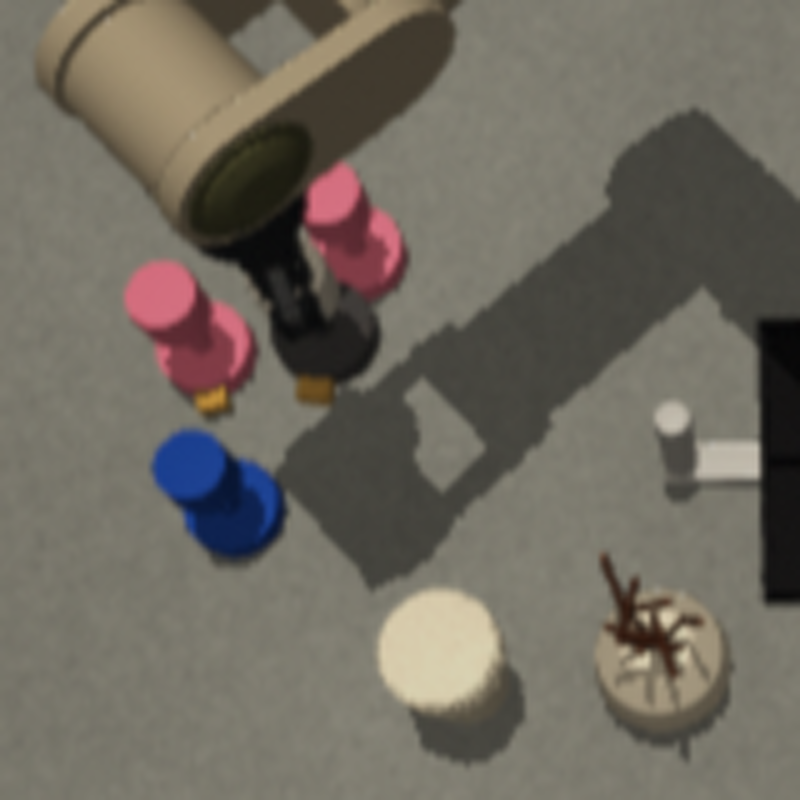

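```bash
python3 -c "
from h import *
im=np.load('pics/l1.npy');crop(im,'l1c',(270,170,350,250),8)"
```

```text
(no output)
```

View pics/l1c.png

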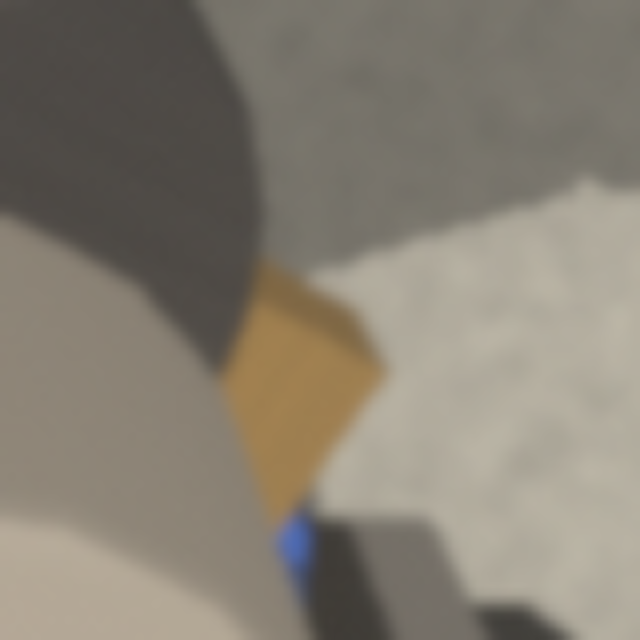

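```bash
python3 -m inch '[[1,[0,0,0],-0.8],[1,[0,0,0],-0.8],[1,[0,0,0],0],[1,[0,0,0],0],[1,[0,0,0],0],[1,[0,0,0],0],[1,[0,0,0],0],[1,[0,0,0],0]]' >/dev/null
python3 -c "
from h import *
togo([.6322,-.0187,.27])"
```

```text
t 32.37 tcp [ 0.5523 -0.3715  0.4221] grasp [ 0.5523 -0.3715  0.2671] jawdeg 33.81 w 0.0508 F [ 0.9 -0.3 -3.5] q [-44.  34.  51.   0.  95. -78.]
shift units total in present axes [-0.096  8.288  8.758]
```

```bash
python3 -m inch '[[1,[-0.1,0.4,0.42],0],[1,[0,0.7,0.74],0],[1,[0,0.7,0.74],0],[1,[0,0.7,0.74],0],[1,[0,0.7,0.74],0],[1,[0,0.7,0.74],0],[1,[0,0.7,0.74],0],[1,[0,0.7,0.74],0]]' >/dev/null
python3 -m inch '[[1,[0,0.7,0.74],0],[1,[0,0.7,0.74],0],[1,[0,0.7,0.74],0],[1,[0,0.6,0.64],0],[1,[0,0.29,0.3],0],[1,[0,0,0],0],[1,[0,0,0],0],[1,[0,0,0],0]]' 
python3 -c "
from h import *
togo([.6322,-.0187,.129])"
```

```text
time_s: 33.7
position: [0.6318, -0.0193, 0.4252]
tool_rot: [[-0.0, -0.556, 0.831], [-0.0, 0.831, 0.556], [-1.0, -0.0, -0.0]]
ft_force: [0.1, -0.2, -2.9]
grip_width: 0.051
t 33.70 tcp [ 0.6318 -0.0193  0.4252] grasp [ 0.6318 -0.0194  0.2702] jawdeg 33.80 w 0.0510 F [ 0.1 -0.2 -2.9] q [-12.  30.  58.  -0.  93. -46.]
shift units total in present axes [4.706 0.014 0.024]
```

```bash
python3 -m inch '[[1,[0.4,0.01,0.02],0],[1,[0.8,0,0],0],[1,[0.8,0,0],0],[1,[0.8,0,0],0],[1,[0.6,0,0],0],[1,[0.5,0,0],0],[1,[0.3,0,0],0],[1,[0,0,0],0]]'
python3 -c "
from h import *
st();shot('side','m2',(220,150,320,250),6);shot('wrist','m1')"
```

```text
time_s: 34.37
position: [0.6321, -0.019, 0.2973]
tool_rot: [[-0.003, -0.556, 0.831], [0.001, 0.831, 0.556], [-1.0, 0.002, -0.003]]
ft_force: [-0.0, -0.0, -3.7]
grip_width: 0.051
t 34.37 tcp [ 0.6321 -0.019   0.2973] grasp [ 0.6315 -0.019   0.1423] jawdeg 33.76 w 0.0510 F [-0.  -0.  -3.7] q [-12.  35.  70.  -0.  76. -46.]
```

View pics/m2.png

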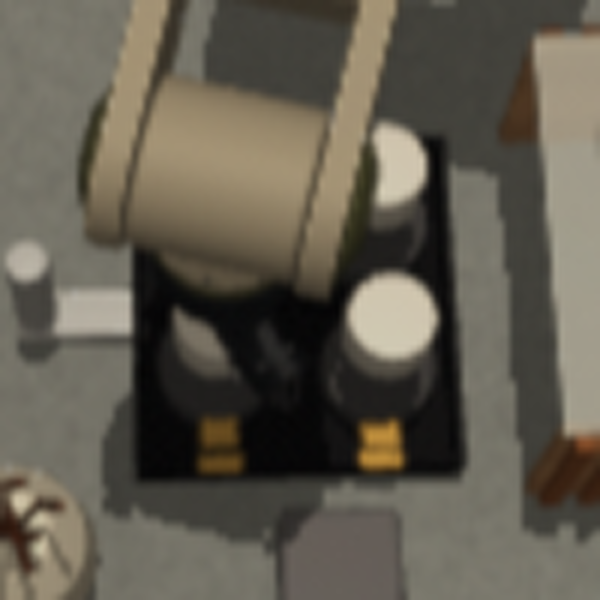

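View pics/m1.png

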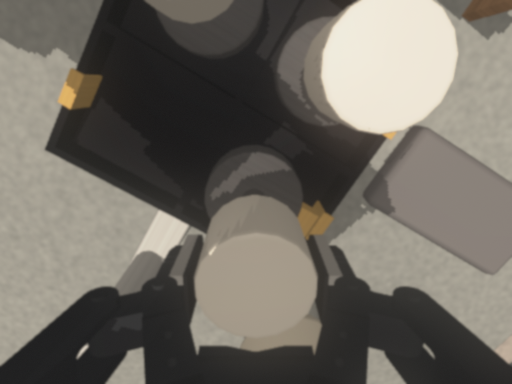

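```bash
python3 -m inch '[[1,[0.2,0,0.02],0],[1,[0.15,0,0],0],[1,[0.1,0,0],0],[1,[0.05,0,0],0],[1,[0,0,0],0],[1,[0,0,0],0],[1,[0,0,0],0],[1,[0,0,0],0]]'
python3 -c "
from h import *
st()"
python3 -m inch '[[-1,[0,0,0],0],[-1,[0,0,0],0],[-1,[0,0,0],0],[-1,[0,0,0],0],[-1,[0,0,0],0],[-1,[-0.3,0,0],0],[-1,[-0.8,0,0],0],[-1,[-1,0,0],0]]' >/dev/null
python3 -m inch '[[-1,[-1,0,0],0],[-1,[-1,0,0],0],[-1,[-1,0,0],1],[-1,[0,0,0],1],[-1,[0,0,0],1],[-1,[0,0,0],1],[-1,[0,0,0],1],[-1,[0,0,0],1]]' 
python3 -c "
from h import *
togo([.593,-.137,.27],3.1)"
```

```text
time_s: 35.13
position: [0.6328, -0.0176, 0.2842]
tool_rot: [[0.0, -0.557, 0.83], [-0.0, 0.83, 0.557], [-1.0, -0.0, 0.0]]
ft_force: [-0.2, 0.7, -1.7]
grip_width: 0.051
t 35.13 tcp [ 0.6328 -0.0176  0.2842] grasp [ 0.6329 -0.0176  0.1292] jawdeg 33.86 w 0.0510 F [-0.2  0.7 -1.7] q [-12.  36.  70.   0.  74. -46.]
time_s: 36.47
position: [0.6326, -0.0176, 0.438]
tool_rot: [[0.001, -0.063, 0.998], [-0.0, 0.998, 0.063], [-1.0, -0.0, 0.001]]
ft_force: [0.4, -0.3, -0.2]
grip_width: 0.0854
t 36.47 tcp [ 0.6326 -0.0176  0.438 ] grasp [ 0.6327 -0.0176  0.283 ] jawdeg 3.61 w 0.0854 F [ 0.4 -0.3 -0.2] q [-12.  29.  56.   0.  94. -16.]
shift units total in present axes [ 0.433 -3.889 -1.572]
turn units 0.101 alt 36.1 -35.9
```

```bash
python3 -m inch '[[-1,[0,-0.6,-0.3],0.1],[-1,[0,-0.8,-0.3],0],[-1,[0,-0.8,-0.3],0],[-1,[0,-0.8,-0.3],0],[-1,[0,-0.6,-0.2],0],[-1,[0,-0.28,-0.17],0],[-1,[0,0,0],0],[-1,[0,0,0],0]]' >/dev/null
python3 -c "
from h import *
st();im,P=shot('wrist','n1');shot('side','n2',(220,150,320,250),6);shot('scene','n3',(170,160,310,290),5.5)"
```

```text
t 37.13 tcp [ 0.5927 -0.1363  0.4376] grasp [ 0.5927 -0.1363  0.2826] jawdeg 3.33 w 0.0851 F [ 0.2  0.2 -0.4] q [-24.  27.  61.   0.  92. -27.]
```

View pics/n1.png

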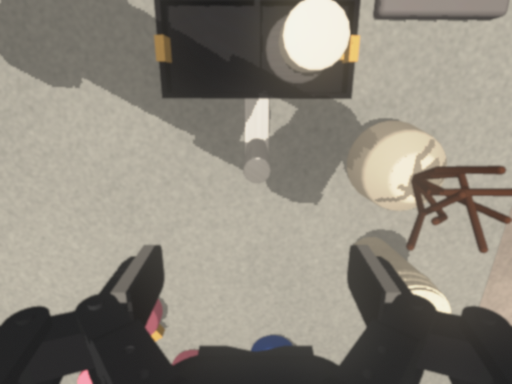

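View pics/n2.png

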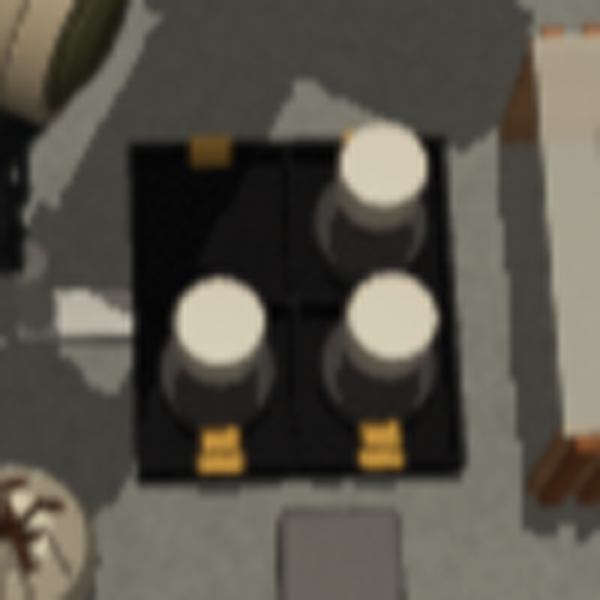

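View pics/n3.png

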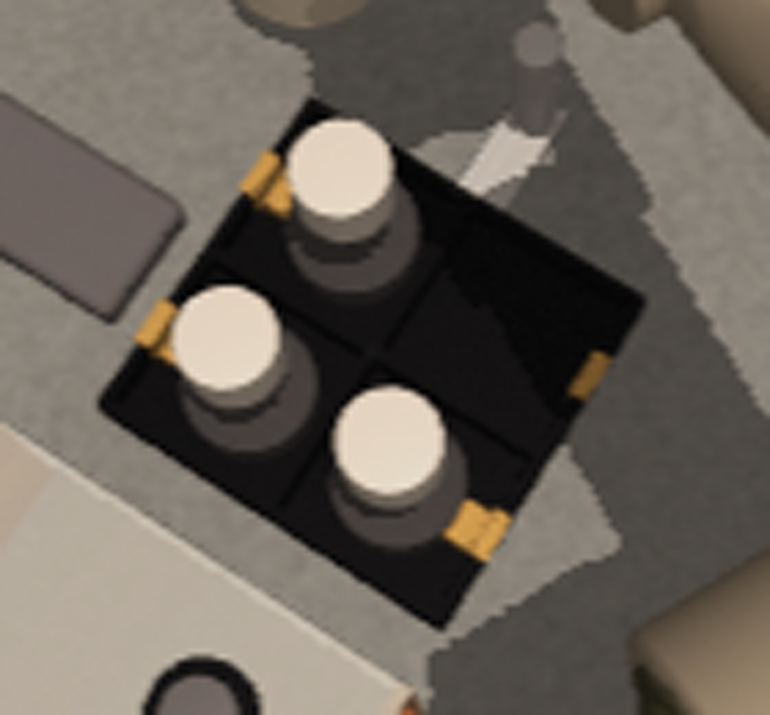

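```bash
python3 - <<'E'
from h import *
a=np.radians(3.1);R=np.array([[np.cos(a),np.sin(a)],[-np.sin(a),np.cos(a)]])
c0=np.array([.58363,.02773])
D=lambda p,z:R@(onz('side',p[0]/6+220-.42,p[1]/6+150-.42,z)[:2]-c0)
S=lambda p,z:R@(onz('scene',p[0]/5.5+170-.41,p[1]/5.5+160-.41,z)[:2]-c0)
print('A',D((220,323),.142)*1e3,S((341,169),.142)*1e3)
print('C',D((392,317),.142)*1e3,S((227,338),.142)*1e3)
print('B',D((383,165),.142)*1e3,S((389,440),.142)*1e3)
print('tabs A side',D((221,438),.032)*1e3,'contact',D((221,463),.034)*1e3)
print('tabs C side',D((382,434),.032)*1e3,'contact',D((382,458),.034)*1e3)
print('contact B',S((490,530),.034)*1e3, 'tab outer-edge B', [S(p,.032)*1e3 for p in((445,535),(485,560),(468,500))])
E
python3 -c "
import numpy as np
from h import *
im=np.load('pics/n3.npy');crop(im,'n3b',(245,245,270,270),24);crop(im,'n3a',(210,182,235,207),24)
im=np.load('pics/n2.npy');crop(im,'n2a',(248,215,298,235),14)"
```

```text
A [ 47.12917943 -49.364443  ] [ 43.73218034 -47.99922689]
C [46.04641339 49.45342724] [42.93453809 50.99130027]
B [-46.97294421  49.07834105] [-48.4785312   50.86451779]
tabs A side [ 88.00984465 -48.34881913] contact [104.1329749  -48.86870562]
tabs C side [88.00392242 50.36204616] contact [103.51258663  49.40404768]
contact B [-101.89816593   47.34720942] tab outer-edge B [array([-83.67470462,  61.5310346 ]), array([-107.69775336,   61.31869575]), array([-84.01510531,  40.14914511])]
```

View pics/n3b.png

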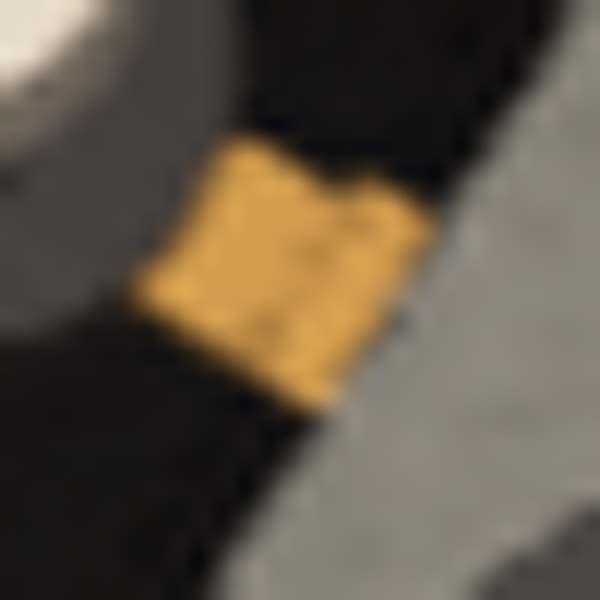

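View pics/n2a.png

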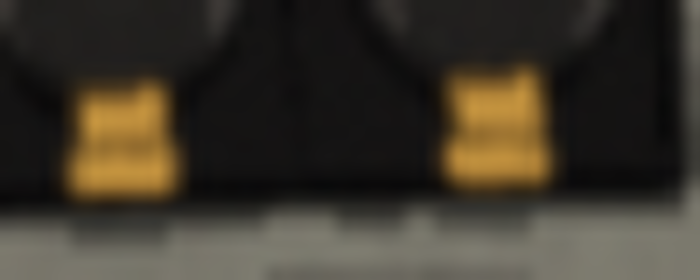

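View pics/n3a.png

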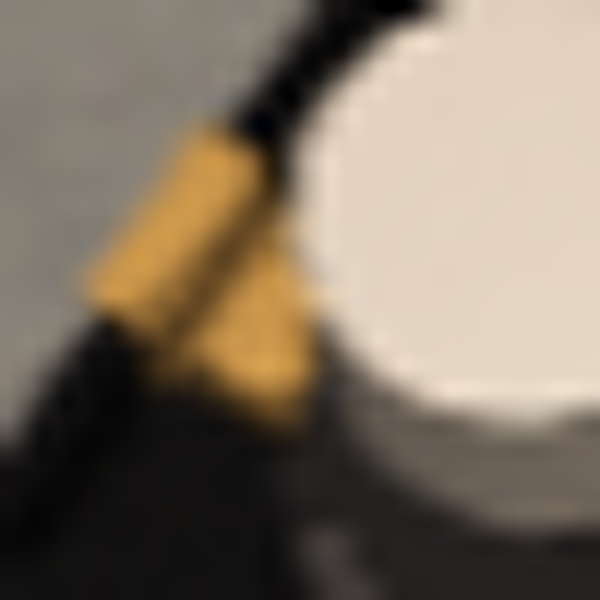

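```bash
python3 -c "
from h import *
p=onz('wrist',257,169,.125);print(p);p[2]=.115;togo(p,3.1)"
```

```text
[ 0.5953257 -0.1317486  0.125    ]
t 37.28 tcp [ 0.593  -0.1355  0.4373] grasp [ 0.5931 -0.1355  0.2823] jawdeg 3.44 w 0.0856 F [-0.2  1.  -0.4] q [-24.  27.  61.   0.  92. -27.]
shift units total in present axes [5.575 0.118 0.082]
turn units 0.067 alt 36.07 -35.93
```

```bash
python3 -m inch '[[-1,[0.4,0.1,0.04],0.07],[-1,[0.8,0,0],0],[-1,[0.9,0,0],0],[-1,[0.9,0,0],0],[-1,[0.9,0,0],0],[-1,[0.8,0,0],0],[-1,[0.6,0,0],0],[-1,[0.28,0,0],0]]'  >/dev/null
python3 -m inch '[[1,[0,0,0],0],[1,[0,0,0],0],[1,[0,0,0],0],[1,[0,0,0],0],[1,[0,0,0],0],[1,[0,0,0],0],[1,[0,0,0],0],[1,[0,0,0],0]]' 60
python3 -m inch '[[1,[0,0.05,0],0],[1,[0,0.1,0],0],[1,[0,0.15,0],0],[1,[0,0.2,0],0],[1,[0,0.25,0],0],[1,[0,0.3,0],0],[1,[0,0.3,0],0],[1,[0,0.3,0],0]]'
python3 -m inch '[[1,[0,0.3,0],0],[1,[0,0.3,0],0],[1,[0,0.3,0],0],[1,[0,0.3,0],0],[1,[0,0.3,0],0],[1,[0,0.3,0],0],[1,[0,0.3,0],0],[1,[0,0.3,0],0]]'
python3 -c "
from h import *
st();shot('side','o1',(200,130,390,250),4)"
```

```text
time_s: 38.62
position: [0.5937, -0.1336, 0.2711]
tool_rot: [[0.001, -0.052, 0.999], [-0.001, 0.999, 0.052], [-1.0, -0.001, 0.001]]
ft_force: [-1.9, 1.0, 6.1]
grip_width: 0.0244
time_s: 39.28
position: [0.591, -0.0844, 0.2711]
tool_rot: [[0.001, -0.052, 0.999], [-0.002, 0.999, 0.052], [-1.0, -0.002, 0.001]]
ft_force: [-3.4, -4.0, 6.2]
grip_width: 0.0245
time_s: 39.95
position: [0.5871, -0.0124, 0.2711]
tool_rot: [[0.0, -0.052, 0.999], [-0.002, 0.999, 0.052], [-1.0, -0.002, 0.0]]
ft_force: [-4.1, -2.9, 7.5]
grip_width: 0.0243
t 39.95 tcp [ 0.5871 -0.0124  0.2711] grasp [ 0.5872 -0.0126  0.1161] jawdeg 3.00 w 0.0243 F [-4.1 -2.9  7.5] q [-13.  33.  80.  -0.  68. -16.]
```

View pics/o1.png

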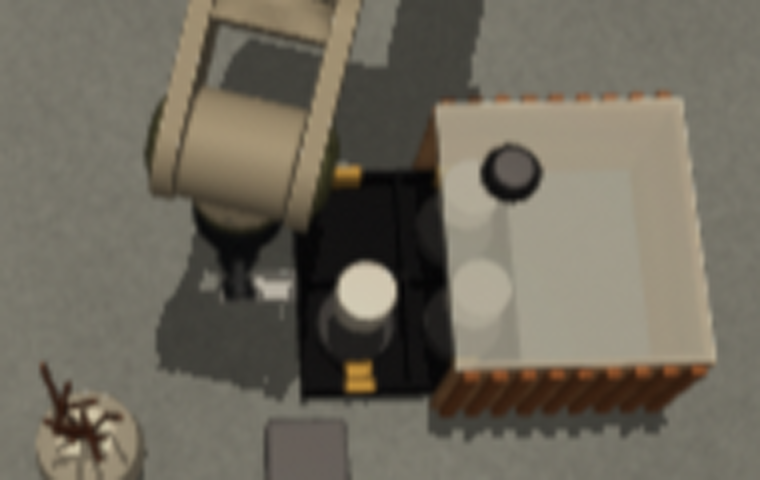

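```bash
python3 -m inch '[[1,[0,0.3,0],0],[1,[0,0.3,0],0],[1,[0,0.3,0],0],[1,[0,0.3,0],0],[1,[0,0.3,0],0],[1,[0,0.3,0],0],[1,[0,0.3,0],0],[1,[0,0.3,0],0]]'
python3 -m inch '[[1,[0,0.3,0],0],[1,[0,0.3,0],0],[1,[0,0.3,0],0],[1,[0,0.2,0],0],[1,[0,0.15,0],0],[1,[0,0.1,0],0],[1,[0,0.1,0],0],[1,[0,0.1,0],0]]'
python3 -m inch '[[1,[0,0.1,0],0],[1,[0,0.1,0],0],[1,[0,0.1,0],0],[1,[0,0.05,0],0],[1,[0,0.05,0],0],[1,[0,0.05,0],0],[1,[0,0,0],0],[1,[0,0,0],0]]'
```

```text
time_s: 40.67
position: [0.5832, 0.0596, 0.2711]
tool_rot: [[-0.0, -0.052, 0.999], [-0.001, 0.999, 0.052], [-1.0, -0.001, -0.0]]
ft_force: [-5.1, -3.8, 8.0]
grip_width: 0.0244
time_s: 41.33
position: [0.5807, 0.1059, 0.271]
tool_rot: [[-0.001, -0.053, 0.999], [-0.001, 0.999, 0.053], [-1.0, -0.001, -0.001]]
ft_force: [-6.6, -3.2, 8.3]
grip_width: 0.0246
time_s: 42.0
position: [0.5802, 0.1171, 0.2711]
tool_rot: [[-0.001, -0.052, 0.999], [-0.007, 0.999, 0.052], [-1.0, -0.007, -0.001]]
ft_force: [-7.7, -18.9, 8.8]
grip_width: 0.024
```

```bash
python3 -m inch '[[1,[0,0.06,0],0],[1,[0,0.06,0],0],[1,[0,0,0],0],[1,[0,0,0],0],[1,[0,0,0],0],[1,[0,0,0],0],[1,[0,0,0],0],[1,[0,0,0],0]]'
python3 -m inch '[[1,[0,-0.05,0],0],[-0.2,[0,0,0],0],[-1,[0,0,0],0],[-1,[0,0,0],0],[-1,[0,0,0],0],[-1,[0,0,0],0],[-1,[0,0,0],0],[-1,[0,0,0],0]]'
python3 -m inch '[[-1,[-0.5,0,0],0],[-1,[-0.9,0,0],0],[-1,[-1,0,0],0],[-1,[-1,0,0],0],[-1,[-1,0,0],0],[-1,[-0.5,0,0],0],[-1,[0,0,0],0],[-1,[0,0,0],0]]'
python3 -c "
from h import *
st();shot('side','p1',(250,130,390,250),5);im,P=shot('wrist','p2');np.save('pics/p2P.npy',P,allow_pickle=True);shot('scene','p3',(100,210,270,370),4.5)"
```

```text
time_s: 42.67
position: [0.5803, 0.1182, 0.2711]
tool_rot: [[-0.002, -0.051, 0.999], [-0.013, 0.999, 0.051], [-1.0, -0.012, -0.002]]
ft_force: [-7.3, -37.2, 8.9]
grip_width: 0.0246
time_s: 43.33
position: [0.5804, 0.1219, 0.2697]
tool_rot: [[-0.0, -0.053, 0.999], [0.0, 0.999, 0.053], [-1.0, 0.0, -0.0]]
ft_force: [-0.1, 0.1, -0.3]
grip_width: 0.0853
time_s: 44.0
position: [0.5802, 0.1218, 0.4169]
tool_rot: [[0.001, -0.053, 0.999], [0.0, 0.999, 0.053], [-1.0, -0.0, 0.001]]
ft_force: [1.0, 0.2, -0.9]
grip_width: 0.0853
t 44.00 tcp [0.5802 0.1218 0.4169] grasp [0.5804 0.1218 0.2619] jawdeg 3.02 w 0.0853 F [ 1.   0.2 -0.9] q [ 0. 26. 66.  0. 88. -3.]
```

View pics/p1.png

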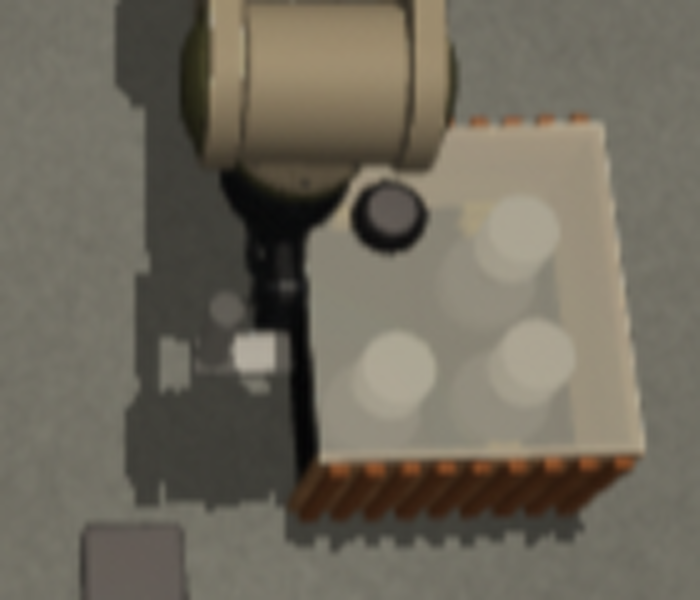

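View pics/p2.png

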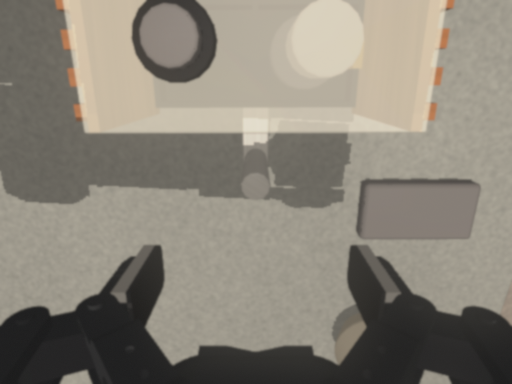

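View pics/p3.png

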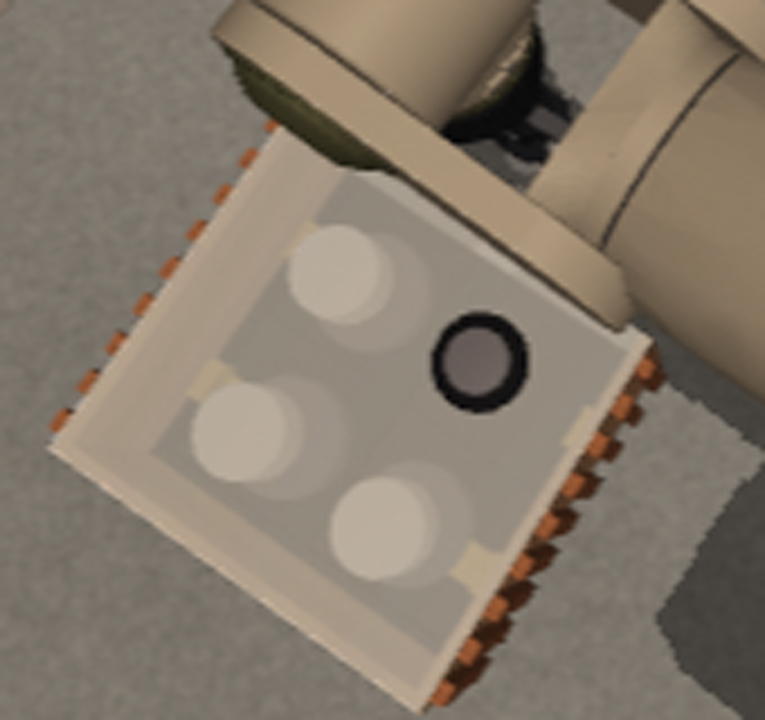

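```bash
python3 - <<'E'
from h import *
P=np.load('pics/p2P.npy',allow_pickle=True).item()
po=onz('',256,186,.125,P);print('post',po)
m1=onz('',86,131,.16,P);m2=onz('',427,131,.16,P);print(m1,m2)
n=np.array([-(m2-m1)[1],(m2-m1)[0]]);n/=np.linalg.norm(n);print('dist',n@(m1-po)[:2], np.degrees(np.arctan2((m2-m1)[1],(m2-m1)[0])))
Ps=optics.camera_params('scene');Pd=optics.camera_params('side')
# button: scene p3 (478,362)/4.5+(100,210); side p1 (393,212)/5+(250,130)
rs=[ray(Ps,478/4.5+100-.39,362/4.5+210-.39),ray(Pd,393/5+250-.4,212/5+130-.4),ray(P,169,35)]
print('tri',tri(rs),tri(rs[:2]))
for z in (.166,.172,.178):
    print(z,[ (o+d*(z-o[2])/d[2]).round(4)[:2] for o,d in rs])
E
python3 -c "
from h import *
crop(np.load('pics/p2.npy'),'p2c',(120,0,230,100),6)"
```

```text
post [0.58167433 0.11609687 0.125     ]
[0.45997464 0.16168908 0.16      ] [0.69846052 0.17401684 0.16      ]
dist 0.05181390263409218 2.9590871236102436
tri [0.52315461 0.22530401 0.17391318] [0.52299673 0.22563172 0.17436285]
0.166 [array([0.5242, 0.2257]), array([0.5198, 0.2275]), array([0.5215, 0.2255])]
0.172 [array([0.5233, 0.2255]), array([0.5221, 0.2263]), array([0.5231, 0.2248])]
0.178 [array([0.5224, 0.2254]), array([0.5245, 0.2251]), array([0.5246, 0.2241])]
```

View pics/p2c.png

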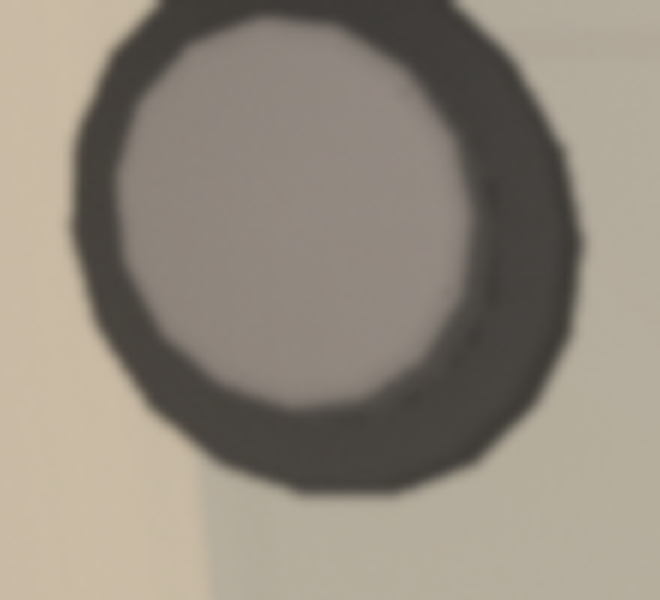

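```bash
python3 -c "
from h import *
print(env.tips_ahead)
togo([.523,.2255,.2],tip=.173)"
```

```text
0.1734
t 44.15 tcp [0.5804 0.1217 0.4152] grasp [0.58   0.1217 0.2602] jawdeg 3.01 w 0.0856 F [-0.7 -0.4 -0.3] q [ 0. 26. 66. -0. 88. -3.]
shift units total in present axes [ 1.412  3.556 -1.709]
```

```bash
python3 -m inch '[[1,[0,0.5,-0.3],0],[1,[0,0.7,-0.4],0],[1,[0,0.8,-0.4],0],[1,[0,0.8,-0.4],0],[1,[0,0.76,-0.2],0],[1,[0.5,0,0],0],[1,[0.5,0,0],0],[1,[0.4,0,0],0]]' 20 >/dev/null
python3 -m inch '[[1,[0,0,0],0],[1,[0,0,0],0],[1,[0,0,0],0],[1,[0,0,0],0],[1,[0,0,0],0],[1,[0,0,0],0],[1,[0,0,0],0],[1,[0,0,0],0]]'
python3 -c "
from h import *
togo([.523,.2255,.174],tip=.1734);shot('wrist','q1')"
```

```text
time_s: 45.48
position: [0.5239, 0.2256, 0.3749]
tool_rot: [[0.0, -0.052, 0.999], [0.0, 0.999, 0.052], [-1.0, 0.0, 0.0]]
ft_force: [0.0, -0.1, 0.3]
grip_width: 0.0002
t 45.48 tcp [0.5239 0.2256 0.3749] grasp [0.5239 0.2256 0.2199] jawdeg 3.00 w 0.0002 F [ 0.  -0.1  0.3] q [11. 25. 74.  0. 81.  8.]
shift units total in present axes [ 0.917 -0.002 -0.031]
```

View pics/q1.png

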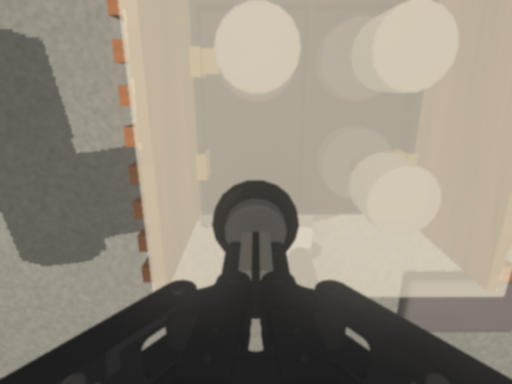

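Fingertips centred over the button, and all three lamps are visible under the hood. Pressing.

```bash
python3 -m inch '[[1,[0.3,0,0],0],[1,[0.3,0,0],0],[1,[0.2,0,0],0],[1,[0.1,0,0],0],[1,[0.05,0,0],0],[1,[0.05,0,0],0],[1,[0,0,0],0],[1,[0,0,0],0]]'
python3 -m inch '[[1,[0.05,0,0],0],[1,[0.05,0,0],0],[1,[0.05,0,0],0],[1,[0,0,0],0],[1,[0,0,0],0],[1,[0,0,0],0],[1,[0,0,0],0],[1,[0,0,0],0]]'
```

```text
time_s: 46.2
position: [0.5232, 0.2256, 0.3489]
tool_rot: [[0.005, -0.053, 0.999], [0.001, 0.999, 0.053], [-1.0, 0.0, 0.005]]
ft_force: [-11.3, -3.4, 34.5]
grip_width: 0.0
time_s: 46.87
position: [0.5227, 0.2256, 0.3484]
tool_rot: [[0.009, -0.053, 0.999], [0.001, 0.999, 0.053], [-1.0, 0.001, 0.009]]
ft_force: [-21.6, -5.4, 62.3]
grip_width: -0.0001
```

```bash
python3 -c "
from h import *
shot('wrist','r1',(190,150,320,260),6);shot('side','r2',(290,140,370,200),8)"
python3 -m inch '[[1,[-0.15,0,0],0],[1,[-0.05,0,0],0],[1,[0,0,0],0],[1,[0,0,0],0],[1,[0,0,0],0],[1,[0,0,0],0],[1,[0,0,0],0],[1,[0,0,0],0]]'
python3 -m inch '[[1,[-0.07,0,0],0],[1,[0,0,0],0],[1,[0,0,0],0],[1,[0,0,0],0],[1,[0,0,0],0],[1,[0,0,0],0],[1,[0,0,0],0],[1,[0,0,0],0]]'
```

```text
time_s: 47.63
position: [0.5234, 0.2256, 0.3491]
tool_rot: [[0.003, -0.053, 0.999], [0.0, 0.999, 0.053], [-1.0, 0.0, 0.003]]
ft_force: [-9.1, -2.2, 25.4]
grip_width: -0.0001
time_s: 48.3
position: [0.5237, 0.2256, 0.3493]
tool_rot: [[0.001, -0.053, 0.999], [0.0, 0.999, 0.053], [-1.0, 0.0, 0.001]]
ft_force: [-3.5, -1.5, 12.6]
grip_width: 0.0002
```

View pics/r1.png

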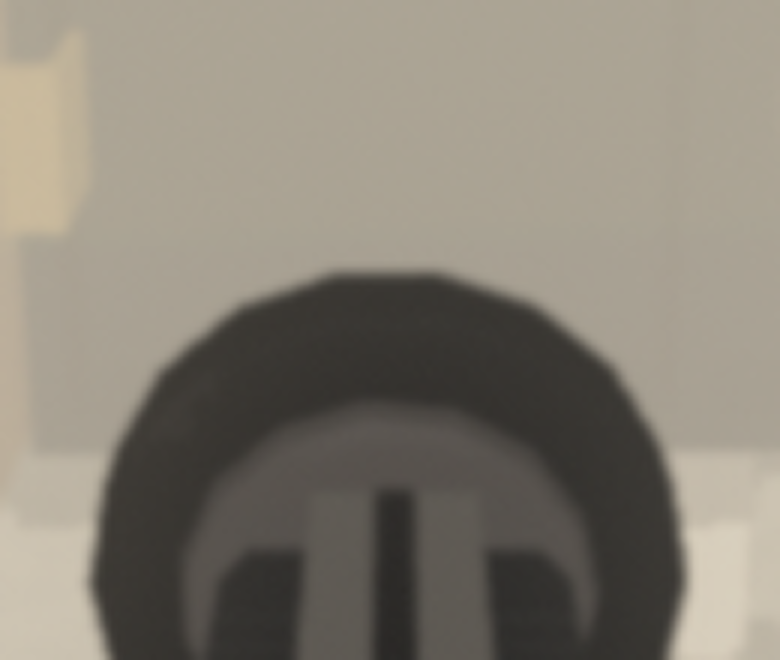

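View pics/r2.png

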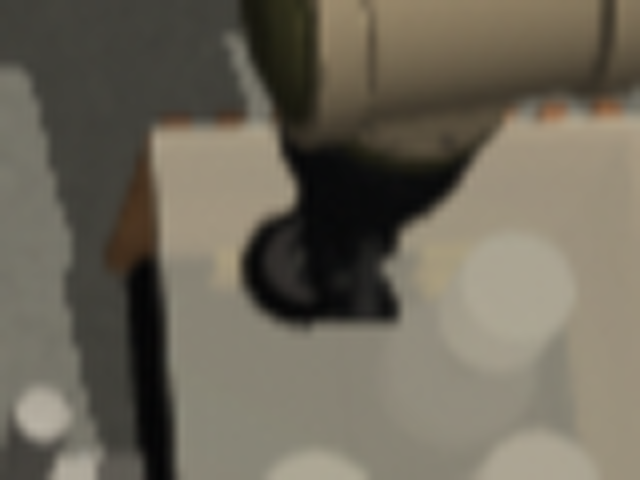

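```bash
python3 -m inch '[[1,[-0.1,0,0],0],[1,[0,0,0],0],[1,[0,0,0],0],[1,[0,0,0],0],[1,[0,0,0],0],[1,[0,0,0],0],[1,[0,0,0],0],[1,[0,0,0],0]]'
python3 -m inch '[[1,[-0.07,0,0],0],[1,[0,0,0],0],[1,[0,0,0],0],[1,[0,0,0],0],[1,[0,0,0],0],[1,[0,0,0],0],[1,[0,0,0],0],[1,[0,0,0],0]]'
python3 -m inch '[[1,[-0.07,0,0],0],[1,[0,0,0],0],[1,[0,0,0],0],[1,[0,0,0],0],[1,[0,0,0],0],[1,[0,0,0],0],[1,[0,0,0],0],[1,[0,0,0],0]]'
```

```text
time_s: 48.97
position: [0.5239, 0.2256, 0.3512]
tool_rot: [[-0.0, -0.052, 0.999], [-0.0, 0.999, 0.052], [-1.0, -0.0, -0.0]]
ft_force: [-1.3, -1.1, 3.8]
grip_width: 0.0001
time_s: 49.63
position: [0.5239, 0.2256, 0.3534]
tool_rot: [[-0.0, -0.052, 0.999], [-0.0, 0.999, 0.052], [-1.0, -0.0, -0.0]]
ft_force: [0.1, -0.5, 2.7]
grip_width: 0.0002
time_s: 50.3
position: [0.5239, 0.2256, 0.3555]
tool_rot: [[0.0, -0.052, 0.999], [-0.0, 0.999, 0.052], [-1.0, -0.0, 0.0]]
ft_force: [0.2, 0.1, 0.3]
grip_width: -0.0002
```

The force fell from about 4 N to 0 over roughly 6 mm on the way up, so the button was bottomed and has sprung back. Retreating for a last look.

```bash
python3 -m inch '[[1,[-0.5,0,0],0],[1,[-0.9,0,0],0],[1,[-0.9,0,0],0],[1,[-0.9,0,0],0],[1,[0,-0.7,-0.4],0],[1,[0,-0.9,-0.5],0],[1,[0,-0.9,-0.5],0],[1,[0,-0.9,-0.5],0]]' >/dev/null
python3 -m inch '[[1,[0,-0.9,-0.5],0],[1,[0,-0.9,-0.5],0],[1,[0,-0.9,-0.5],0],[1,[0,-0.9,-0.3],0],[1,[0,-0.5,0],0],[1,[0,0,0],0],[1,[0,0,0],0],[1,[0,0,0],0]]'
python3 -c "
from h import *
st();shot('side','s1',(90,110,390,260),2.6);shot('scene','s3',(100,60,420,370),2);crop(np.load('pics/s3.npy'),'s3c',(100,220,260,370),5)"
```

```text
time_s: 51.63
position: [0.4249, -0.0043, 0.4514]
tool_rot: [[-0.0, -0.053, 0.999], [0.0, 0.999, 0.053], [-1.0, 0.0, -0.0]]
ft_force: [-0.1, 0.9, 0.1]
grip_width: 0.0
t 51.63 tcp [ 0.4249 -0.0043  0.4514] grasp [ 0.4248 -0.0043  0.2964] jawdeg 3.02 w 0.0000 F [-0.1  0.9  0.1] q [-17.   7.  87.   0.  86. -20.]
```

View pics/s1.png

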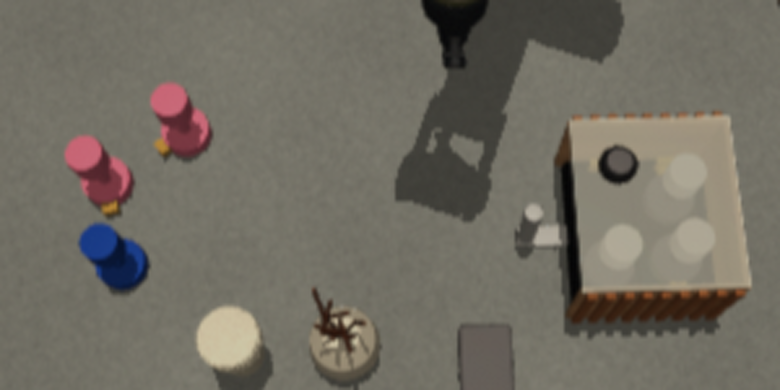

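View pics/s3c.png

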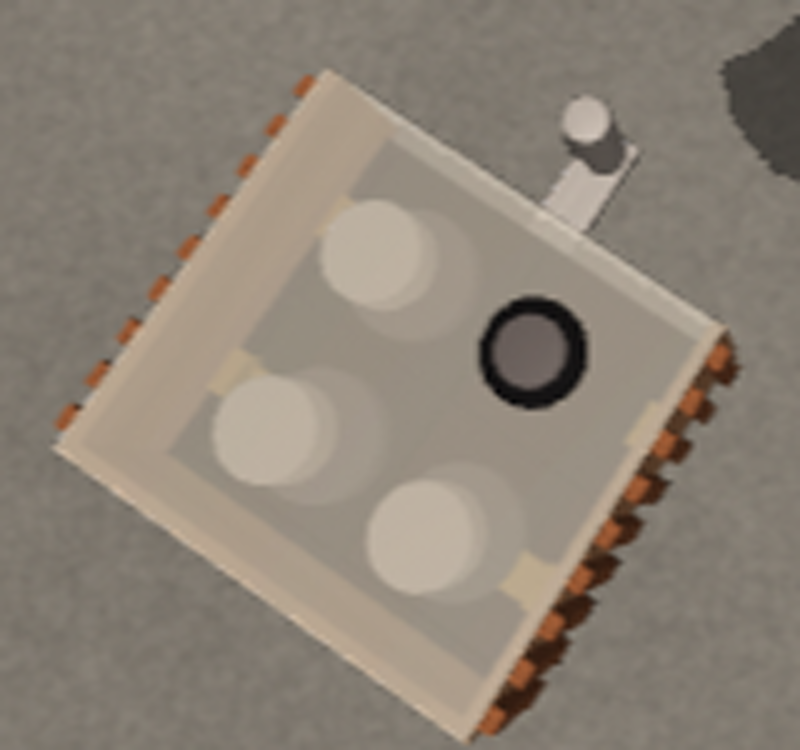

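```bash
python3 -c "
from rig import env
print(env.close_job())"
```

```text
the job is handed in; nothing more can be done
None
```

The job is done and handed in at about 52 s of the 210 s; no verdict was given. I found three real lamps (white shade, dark base); the fourth was absent. I left the blue and pink look-alikes alone.

- **Tray out:** I pulled it by the handle until the end stop pushed back at about 50 N. It had started about 17 mm open rather than fully home.
- **Lamps:** They stand in cell1, cell3 and cell2, in the order placed. Each is upright on the tray floor with its tab square to the contact, within about 1–3° as measured. The lamp in cell1 sits about 1–2 mm towards the back of its cell.
- **Tray home:** I pushed it in until the stop resisted at about 37 N. The post then measured 51.8 mm in front of the mouth, against 51 mm nominal.
- **Start button:** I pressed it to its hard stop, peaking at about 62 N at the fingertips, and let go. On release it returned about 6 mm as the force faded from about 4 N to 0.
- **Last pictures:** All three lamps are upright under the hood, the cups, vase and card reader look where they were, and the robot is clear.
- **Disagreements between checks:** Single-picture readings of tab direction differed by up to 9° in the worst case. I set the final angles from several views and checked them again in the tray. One wrist picture was taken while the arm was still settling, about 5 mm out, so I took it again before that grasp.

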